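# Slide the freshly glued candlestick into the curing bay

### The job

The glue that joins the stem to the foot of the tall amber glass candlestick is still soft: without gripping, lifting or tipping it, and without touching the stem, gently push its foot so that it slides upright along the bench until the whole foot is inside the open-fronted white UV curing bay. Then leave it standing there and press the bay's red start button fully down, and come away. Leave all the other things on the bench where they are.

Things in the scene. Friction and masses are not known exactly. Their poses are not given: they have to be found in the camera images.
- candlestick: Tall amber glass candlestick (sizes in mm), 210 high, 0.45 kg give or take a third, standing loose on the bench. Its foot is a thick disc 64 in diameter with an upright rim 26 high; push there. Origin: centre of the foot's underside; z up the stem.
- stem: The candlestick's stem, glued on the middle of the foot, moving with it (mm): 26 in diameter at the bottom, 18 to 25 above, with a candle cup 40 in diameter from 176 to 210 above the bench. Must not be touched. Origin: on the axis at the foot's top, 26 above the underside.
- bay: White UV curing bay, fixed (mm): three low walls with violet strips round bare bench (no floor or sill), open on its -x side, more or less towards the robot. Inside 100 deep (x -50 to 50), 110 wide (y -55 to 55); walls 12 thick, sides 45 high, back 60 high. Grey control box 45 high at y -67 to -147, x -38 to 62. Origin: on the bench, middle of the inside; x points in to the back wall.
- start (a joint): The red start button, travel in m: 0 released, 0.006 fully down (about 5 N); springs back. It is pressed straight down.
- start_top (a point): Centre of the red button's top face (32 mm in diameter), on the control box at the bay's x 0, y -107 mm.
- fish: Bystander: emerald glass fish, (mm) about 110 long, 46 wide, 66 high, standing near the bay. Origin: centre of underside, head to -x.
- drum: Bystander: cork sanding drum, upright cylinder 54 mm in diameter, 70 mm high, with a thin steel shaft to 100 mm. Origin: centre of underside.
- stick: Bystander: black boron carbide dressing stick, 150 x 25 x 25 mm, lying along its x. Origin: centre of underside.
- funnel: Bystander: dented steel funnel standing mouth down, 110 mm in diameter, 130 mm high. Origin: centre of underside.
- flask: Bystander: blue plastic water bottle with white cap, 64 mm in diameter, 190 mm high. Origin: centre of underside.
- pad: Bystander: black diamond hand pad with orange top face, 90 x 55 x 24 mm, lying flat. Origin: centre of underside.
There are look-alikes about, which are no part of the job. Of the things shaped like the candlestick, the amber one is meant.

How it is judged (in metres and radians):
On the way, in this order (a step that is already met when the one before it is completed fails the run):
1. the candlestick stands still and upright with its whole foot inside the bay, no longer touched (x of candlestick in the frame of bay between -0.02 and 0.021 m and y of candlestick in the frame of bay between -0.026 and 0.026 m and angle between candlestick's own z axis and vertical below 0.05 rad and height (world z) of candlestick below 0.004 m and linear speed of candlestick below 0.02 m/s and contact force between each of the arm, the fingers and candlestick below 0.1 N), for 0.2 s.
2. the start button is pressed fully down (value of joint start above 0.0045 m), for 0.05 s.
At the end, for the whole second after the job is handed in: The candlestick stands still, upright (within 0.05 rad) and on the bench, its whole foot inside the bay (axis at bay x -20 to +21 mm, y within 26 mm of the middle), and the start button has been pressed at least 4.5 mm after that and is released again (x of candlestick in the frame of bay between -0.02 and 0.021 m and y of candlestick in the frame of bay between -0.026 and 0.026 m and angle between candlestick's own z axis and vertical below 0.05 rad and height (world z) of candlestick below 0.004 m and linear speed of candlestick below 0.02 m/s and value of joint start below 0.002 m); the robot touches nothing.
It fails at once if the candlestick tips (over 0.25 rad) (angle between candlestick's own z axis and vertical above 0.25 rad).
It fails at once if the candlestick is lifted (over 10 mm) (height (world z) of candlestick above 0.01 m).
It fails at once if the robot touches the stem (over 0.5 N) (contact force between any of the fingers, the arm and stem above 0.5 N).
It fails at once if the candlestick is squeezed or shoved with more than 18 N (contact force between the fingers and candlestick above 18 N).
It fails at once if a bystander is disturbed (moved over 15 mm) (distance of any of fish, drum, stick, funnel, flask, pad from where it was at the start of the episode above 0.015 m).
It also fails if it takes over 64 s, if anything falls off the work surface, if the arm or the gripper's body presses on something with over 40 N, if the wrist force passes 120 N, or if a joint passes its speed limit or range.

### The arm

A 6-joint arm with a two-finger parallel gripper is mounted at the origin on the work surface. World frame = base frame: x ahead of the robot, y to its left, z up, the work surface at z = 0. Lengths are in mm, angles in rad, forces in N, time in s.
With the tool pointing down it reaches from about 350 to 775 mm from the base axis. Payload 7.3 kg.
Tool frame: the origin (TCP) lies at the very end of the fingers, on their centre line; the grasp point (between the pads) lies bot.grip_point_offset behind it (bot.grip_point_offset is the distance from the TCP to the grasp point, in mm); z points along the fingers, y is the line along which they close (so a half turn about z gives the same grasp; the last joint's range is limited). The gripper opens to 92 mm and grips with 3 to 60 N. Pads are 19 mm wide; open, the fingers measure 130 mm over their backs; the gripper's body (75 mm by 190 mm) begins 47 mm behind the grasp point.
Start: joints at [-1.412, 0.342, 1.524, -0, 1.275, -0.146], TCP at [157.577, -500.817, 196.441] pointing down, gripper open.
Joint ranges: [-2.53, 2.53], [-0.77, 2.02], [0.04, 2.7], [-1, 4.14], [0.28, 2.66], [-3.11, 3.11]. Speed limits (rad/s): [2.57, 2.57, 3.14, 3.14, 3.14, 3.14].

### API

Orientations are given as [roll, pitch, yaw] about the fixed x, y, z axes, in that order (R = Rz(yaw) Ry(pitch) Rx(roll)).
In Python, from plant import bot gives the robot as it stands. The module is installed in compiled form; this text tells all that it offers.
- The arm moves only by the tool carry_out, never from a script. Its argument "plan" is a list of rows, each an object of numbers: "tx", "ty", "tz": the shift along the world's x, y, z in mm; "rx", "ry", "rz": the turn, a rotation vector about the world's x, y, z in rad. A call has 1 to 12 rows; each row shifts and turns the commanded pose from where the row before left it; what a row does not reach is not made up. A row lasts 1/10 s, in which the tool goes at most 50 mm and 8.59 degrees, less where a joint would pass 70% of its speed; a pose out of reach is approached as far as the arm can. A call with a gripper value outside its range is refused whole. "gripper" is the closure, from 0 (fully open) to 1 (shut), set as the call begins (left out, the last holds). The fingers move at their own pace and stop on an object; the grip force is fixed at half the most. Time passes only in rows, so rows that do not move let the fingers close. It gives the time, the measured TCP pose, the force, the opening and the grip force at its end, in the units of the state.
- bot.get_obs(): the state, without advancing time (a new reading comes with each control period).
- bot.capture(name): name is "scene" or "top" or "wrist"; returns the picture (384x512x3 uint8, red, green, blue); there is no depth.
- bot.camera_model(name): a dict with "camera_matrix" (3x3 intrinsics, pixels), "R" (3x3) and "t" (3): a world point X has camera coordinates R X + t. Camera axes: x right, y down, z forward; pixel columns grow to the right and rows downward; lengths in mm; the calibration is good to about 2 mm. A picture is of the moment at which its call begins: read the wrist's pose just before it. camera_model takes no time and is no camera call; for the wrist camera it gives the pose at the moment of the call.
- bot.close_job(): hands the job in; it is judged then, once.
The state is a dict: "time": time; "joint_positions": joint angles; "dq": joint speeds; "tau": joint torques, N m; "tool_pos": TCP position; "tcp_rot": TCP orientation; "contact_force": force on the tool from outside, world axes, zero at the start; "moment": the same for the moment, N m; "grip_width": finger opening in mm; "finger_force": force on a finger pad.
Only numpy, scipy, OpenCV 4.12 (cv2) and the standard library are available. Lean on these libraries where they do the work, as an engineer would, in place of code of your own. Each camera call takes 0.05 s, during which the arm holds its last target. There are 200 camera calls.

## Working session

There is one attempt and no reset: what is moved stays moved. The work goes in short steps, Python scripts to look and compute and a tool call to move; the robot and the scene stay as the last step left them, time stands still between calls to the robot, and variables do not carry over. Pictures are saved under pics/ and viewed, at most 10 in all, crops included, and the job is handed in when it is done.

Besides the shell and the picture viewer there is one more tool, called by a JSON object that holds its "name" and its "arguments". carry_out: Moves the arm, as the interface text tells. Its arguments: {"type":"object","properties":{"plan":{"type":"array"},"gripper":{"type":"number"}},"required":["plan"]}

```bash
mkdir -p pics; python3 - <<'E'
from plant import bot
import cv2
for n in("scene","top"):
    cv2.imwrite(f"pics/{n}0.png",cv2.resize(bot.capture(n)[:,:,::-1],(800,600),interpolation=cv2.INTER_CUBIC))
    m=bot.camera_model(n);print(n,m)
print(bot.get_obs(),bot.grip_point_offset)
E
```

```text
scene {'camera_matrix': array([[355.60749292,   0.        , 249.93347661],
       [  0.        , 355.60749292, 198.70439405],
       [  0.        ,   0.        ,   1.        ]]), 'R': array([[ 0.29962026,  0.95403136, -0.00720223],
       [ 0.74613684, -0.2390207 , -0.62140882],
       [-0.59456498,  0.18081282, -0.78345339]]), 't': array([-151.05605027, -352.47974932, 1265.84249866])}
top {'camera_matrix': array([[465.16154701,   0.        , 254.3057726 ],
       [  0.        , 465.16154701, 188.78965156],
       [  0.        ,   0.        ,   1.        ]]), 'R': array([[-0.01424862, -0.99989167, -0.00369253],
       [-0.99700265,  0.01448811, -0.07599873],
       [ 0.07604399,  0.00259858, -0.99710108]]), 't': array([   9.35539052,  569.53805615, 1607.04951424])}
{'time': 0.1, 'joint_positions': array([-1.41198716e+00,  3.42661811e-01,  1.52493889e+00, -2.41665106e-05,
        1.27540446e+00, -1.45993256e-01]), 'dq': array([-2.06719187e-03, -6.20084115e-05, -4.44059536e-03,  4.20841899e-05,
        2.03217188e-03, -2.70099730e-03]), 'tau': array([ 1.56136739e-03, -4.32005060e+01, -2.44694495e+01,  7.19231553e-02,
        5.26040001e-02, -5.42942587e-05]), 'tool_pos': array([ 157.50524278, -500.37981561,  195.80387364]), 'tcp_rot': array([-3.14019182e+00, -1.82619859e-04,  3.04809344e-01]), 'contact_force': array([-0.12699258, -0.86735205, -0.35255695]), 'moment': array([ 0.04259608, -0.02320842,  0.0586564 ]), 'finger_force': 0.0, 'grip_width': 91.7768750714148} 18.8
```

View pics/scene0.png

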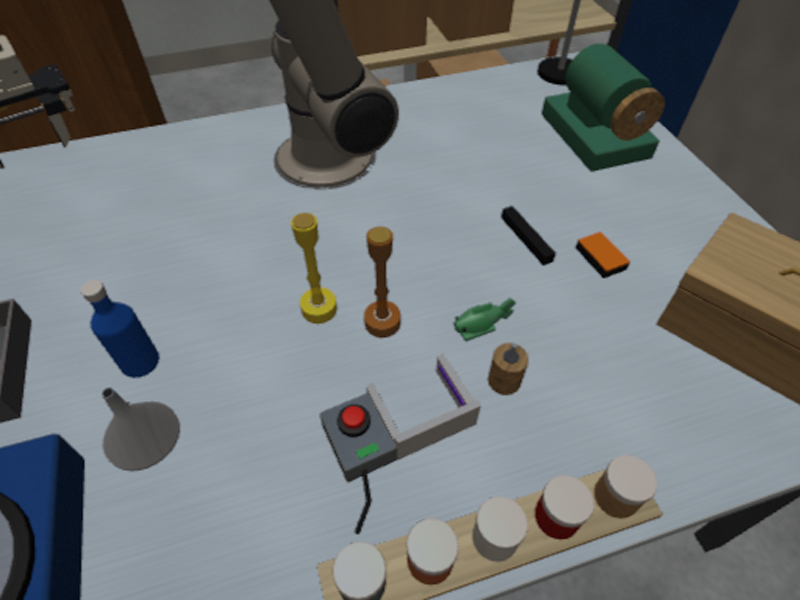

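View pics/top0.png

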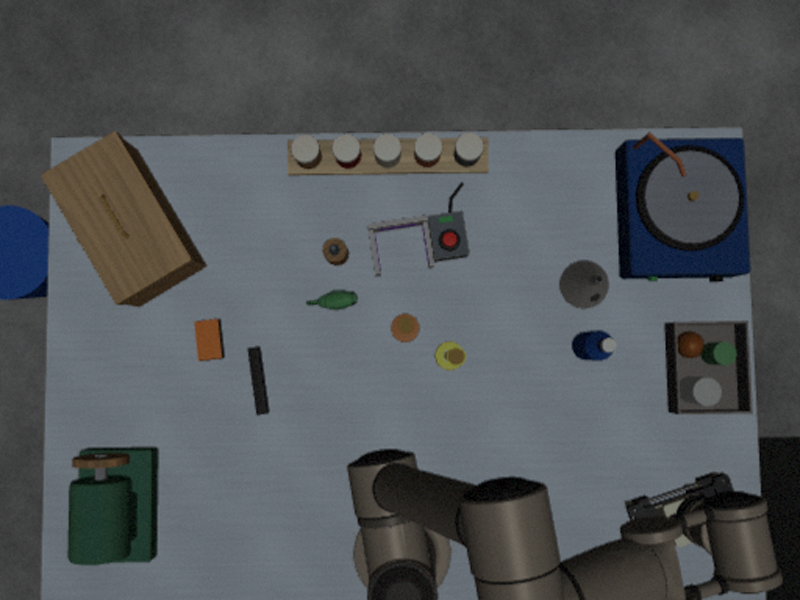

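The scene view shows two candlesticks: a yellow one with its foot at about (318,305) and an orange-brown one at about (382,318). In the top view they are at (451,356) and (405,327). The bay opens towards the robot, with its walls at top-view (375..432, 220..270) and the button at (450,240). The fish is at top (335,299) and the drum at (335,251). The candidates are the yellow and the orange-brown candlesticks. I'll check both in a close crop.

```bash
python3 - <<'E'
from plant import bot
import cv2,numpy as np
s=bot.capture("scene")[:,:,::-1];t=bot.capture("top")[:,:,::-1]
a=s[130:220,180:270]; cv2.imwrite("pics/c1.png",cv2.resize(a,(600,600),interpolation=cv2.INTER_CUBIC))
b=np.clip(t[125:245,190:310]*1.6,0,255).astype(np.uint8); cv2.imwrite("pics/c2.png",cv2.resize(b,(600,600),interpolation=cv2.INTER_CUBIC))
E
```

```text
(no output)
```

View pics/c1.png

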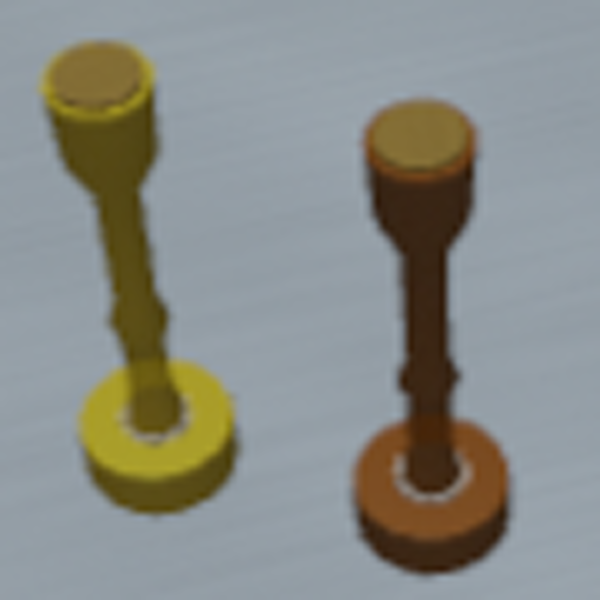

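View pics/c2.png

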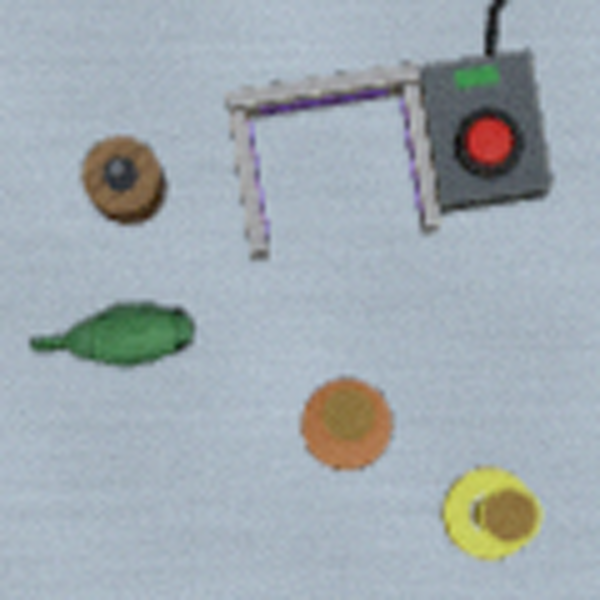

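The crop confirms it: the right-hand one at scene (382,318) is amber-brown and the left one is plain yellow. I'll use the amber one and fit the bay and foot poses now.

```bash
cat > h.py <<'E'
from plant import bot
import numpy as np
from scipy.optimize import least_squares
def proj(m,X):
    c=np.atleast_2d(X)@m["R"].T+m["t"]; p=c@m["camera_matrix"].T; return p[:,:2]/p[:,2:]
def back(m,uv,z):
    d=m["R"].T@np.linalg.solve(m["camera_matrix"],[*uv,1]); o=-m["R"].T@m["t"]
    return o+d*(z-o[2])/d[2]
c2=lambda u,v:(190+u/5-.4,125+v/5-.4)
c1=lambda u,v:(180+u/6.667-.4,130+v/6.667-.4)
sc=lambda u,v:(u*.64-.2,v*.64-.2)
E
python3 - <<'E'
from h import *
T=bot.camera_model("top");S=bot.camera_model("scene")
print("foot top",back(T,c2(347,424),26),"scene",back(S,c1(431,480),26))
print("yellow",back(S,c1(158,421),26),back(T,c2(490,512),26))
B=np.array([[-50,61,45],[-50,-61,45],[62,67,60],[-38,-147,45],[62,-147,45]],float)
P=np.array([c2(260,255),c2(430,229),c2(228,98),c2(551,190),c2(531,50)])
def w(p,B):
    c,s=np.cos(p[2]),np.sin(p[2]); return np.c_[p[0]+c*B[:,0]-s*B[:,1],p[1]+s*B[:,0]+c*B[:,1],B[:,2]]
r=least_squares(lambda p:(proj(T,w(p,B))-P).ravel(),[750,0,0]);print("bay",r.x,r.fun.round(1))
for h in(45,55,65):print("btn",h,back(T,c2(491,139),h),back(S,sc(353,415),h))
print("pred btn",w(r.x,np.array([[0,-107,55.]])))
print("scene pred bay",(proj(S,w(r.x,B))/.64).round())
print("fish",back(T,c2(193,325),35),"drum",back(T,c2(122,175),70))
print("fish cx",back(T,c2(112,335),40))
E
```

```text
foot top [497.11721929 -14.16259475  26.        ] scene [499.79201691 -14.28484998  26.        ]
yellow [ 436.70297697 -111.36213678   26.        ] [ 434.66409849 -112.4610757    26.        ]
bay [ 6.71812787e+02 -8.32501163e+00  1.44636111e-01] [-0.1  0.2  0.7 -0.2 -0.7 -0.5  0.4  0.3 -0.3  0.2]
btn 45 [ 692.80752303 -116.95231952   45.        ] [ 677.16731267 -111.64727033   45.        ]
btn 55 [ 691.26414664 -116.24089054   55.        ] [ 682.44824286 -112.43684522   55.        ]
btn 65 [ 689.72077025 -115.52946155   65.        ] [ 687.72917305 -113.22642011   65.        ]
pred btn [[ 687.23494892 -114.20776252   55.        ]]
scene pred bay [[438. 353.]
 [368. 382.]
 [480. 404.]
 [317. 411.]
 [344. 470.]]
fish [567.09384597  91.82156896  35.        ] drum [667.8827566  137.22839186  70.        ]
fish cx [560.58983252 147.67949034  40.        ]
```

```bash
python3 - <<'E'
from h import *
from scipy.spatial.transform import Rotation as Ro
o=bot.get_obs();m=bot.camera_model("wrist")
c=-m["R"].T@m["t"];R=Ro.from_euler("xyz",o["tcp_rot"]).as_matrix()
print("cam in tool",R.T@(c-o["tool_pos"]),"axis",R.T@m["R"][2],"x",R.T@m["R"][0])
E
```

```text
cam in tool [  81.57308986    0.67535366 -188.58631875] axis [-2.99096734e-01  6.27250296e-04  9.54222590e-01] x [-1.03442495e-04  9.99999757e-01 -6.89765117e-04]
```

{"name": "carry_out", "arguments": {"plan": [{"tz": 50}, {"tz": 50}, {"tx": 20, "ty": 45}, {"tx": 20, "ty": 45}, {"tx": 20, "ty": 45}, {"tx": 20, "ty": 45}, {"tx": 25, "ty": 40}, {"tx": 25, "ty": 40}, {"tx": 25, "ty": 40}, {"tx": 25, "ty": 40}, {"tx": 25, "ty": 40}, {"tx": 25, "ty": 40}], "gripper": 0.67}}

```text
invalid input at $.plan[0]: expected keys tx, ty, tz, rx, ry, rz
```

{"name": "carry_out", "arguments": {"plan": [{"tx": 0, "ty": 0, "tz": 50, "rx": 0, "ry": 0, "rz": 0}, {"tx": 0, "ty": 0, "tz": 50, "rx": 0, "ry": 0, "rz": 0}, {"tx": 20, "ty": 45, "tz": 0, "rx": 0, "ry": 0, "rz": 0}, {"tx": 20, "ty": 45, "tz": 0, "rx": 0, "ry": 0, "rz": 0}, {"tx": 20, "ty": 45, "tz": 0, "rx": 0, "ry": 0, "rz": 0}, {"tx": 20, "ty": 45, "tz": 0, "rx": 0, "ry": 0, "rz": 0}, {"tx": 25, "ty": 40, "tz": 0, "rx": 0, "ry": 0, "rz": 0}, {"tx": 25, "ty": 40, "tz": 0, "rx": 0, "ry": 0, "rz": 0}, {"tx": 25, "ty": 40, "tz": 0, "rx": 0, "ry": 0, "rz": 0}, {"tx": 25, "ty": 40, "tz": 0, "rx": 0, "ry": 0, "rz": 0}, {"tx": 25, "ty": 40, "tz": 0, "rx": 0, "ry": 0, "rz": 0}, {"tx": 25, "ty": 40, "tz": 0, "rx": 0, "ry": 0, "rz": 0}], "gripper": 0.67}}

```text
time: 1.4
tool_pos: [388.1, -78.9, 296.6]
tcp_rot: [3.141, -0.0, 0.305]
contact_force: [1.4, -1.5, 0.1]
grip_width: 30.3
finger_force: 0.0
```

{"name": "carry_out", "arguments": {"plan": [{"tx": 10, "ty": 18, "tz": 0, "rx": 0, "ry": 0, "rz": -0.131}, {"tx": 10, "ty": 18, "tz": 0, "rx": 0, "ry": 0, "rz": -0.131}, {"tx": 10, "ty": 18, "tz": 0, "rx": 0, "ry": 0, "rz": -0.131}, {"tx": 10, "ty": 18, "tz": 0, "rx": 0, "ry": 0, "rz": -0.131}, {"tx": 8, "ty": 16, "tz": 0, "rx": 0, "ry": 0, "rz": -0.131}, {"tx": 0, "ty": 0, "tz": 0, "rx": -0.0446, "ry": -0.122, "rz": 0}, {"tx": 0, "ty": 0, "tz": 0, "rx": -0.0446, "ry": -0.122, "rz": 0}, {"tx": 0, "ty": 0, "tz": 0, "rx": -0.0446, "ry": -0.122, "rz": 0}, {"tx": 0, "ty": 0, "tz": 0, "rx": -0.0446, "ry": -0.122, "rz": 0}, {"tx": 0, "ty": 0, "tz": 0, "rx": -0.0446, "ry": -0.122, "rz": 0}, {"tx": 0, "ty": 0, "tz": 0, "rx": 0, "ry": 0, "rz": 0}, {"tx": 0, "ty": 0, "tz": 0, "rx": 0, "ry": 0, "rz": 0}]}}

```text
time: 2.6
tool_pos: [435.7, 7.5, 297.1]
tcp_rot: [3.141, -0.648, -0.349]
contact_force: [-0.0, 0.8, 0.6]
grip_width: 30.2
finger_force: 0.0
```

```bash
python3 - <<'E'
from h import *
import cv2
m=bot.camera_model("wrist");a=bot.capture("wrist")[:,:,::-1]
cv2.imwrite("pics/w1.png",cv2.resize(a,(800,600),interpolation=cv2.INTER_CUBIC))
np.savez("w1.npz",**m)
print("pred foot top",proj(m,[498.5,-14.2,26])/.64,"cup",proj(m,[498.5,-14.2,210])/.64)
B=[[-50,55,45],[-50,-55,45],[50,55,0],[50,-55,0],[0,-107,60]]
c,s=np.cos(.145),np.sin(.145)
print(proj(m,[[674+c*x-s*y,-8.3+s*x+c*y,z] for x,y,z in B])/.64)
E
```

```text
pred foot top [[390.39809222 347.33891693]] cup [[389.70219779 285.33276101]]
[[310.77053506 263.37005208]
 [396.05348092 222.8427087 ]
 [284.51752491 216.04429608]
 [360.08707765 181.94414045]
 [414.44304672 165.86376105]]
```

View pics/w1.png

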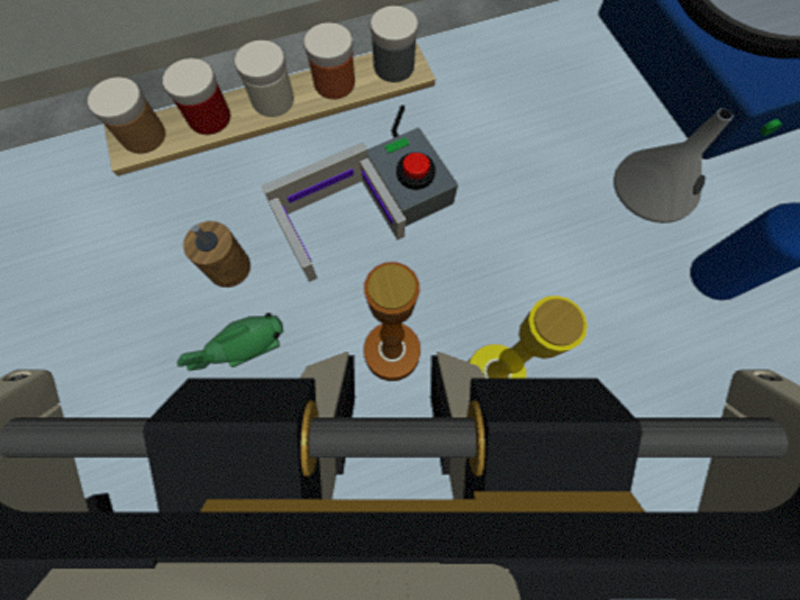

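The wrist view shows the foot at (392,350), predicted (390,347), and the button at (416,164), predicted (414,166). The bay's front corners are at (312,268) and (398,228), so its origin is nearer x 671. The poses are confirmed, so I'm descending behind the foot.

{"name": "carry_out", "arguments": {"plan": [{"tx": 0, "ty": 0, "tz": -45, "rx": 0, "ry": 0, "rz": 0}, {"tx": 0, "ty": 0, "tz": -45, "rx": 0, "ry": 0, "rz": 0}, {"tx": 0, "ty": 0, "tz": -45, "rx": 0, "ry": 0, "rz": 0}, {"tx": 0, "ty": 0, "tz": -45, "rx": 0, "ry": 0, "rz": 0}, {"tx": 0, "ty": 0, "tz": -45, "rx": 0, "ry": 0, "rz": 0}, {"tx": 0, "ty": 0, "tz": -30, "rx": 0, "ry": 0, "rz": 0}, {"tx": 0, "ty": 0, "tz": -15, "rx": 0, "ry": 0, "rz": 0}, {"tx": 0, "ty": 0, "tz": -10, "rx": 0, "ry": 0, "rz": 0}, {"tx": 0, "ty": 0, "tz": -8, "rx": 0, "ry": 0, "rz": 0}, {"tx": 0, "ty": 0, "tz": 0, "rx": 0, "ry": 0, "rz": 0}, {"tx": 0, "ty": 0, "tz": 0, "rx": 0, "ry": 0, "rz": 0}]}}

```text
time: 3.75
tool_pos: [431.5, 66.1, 94.1]
tcp_rot: [-3.054, -0.537, -0.477]
contact_force: [0.1, 0.9, 1.3]
grip_width: 30.4
finger_force: 0.0
```

```bash
python3 - <<'E'
from h import *
o=bot.get_obs();print(o["joint_positions"].round(3),o["dq"].round(3),o["tool_pos"],o["contact_force"])
E
```

```text
[ 0.164  0.164  2.326 -0.995  0.283  3.104] [ 0.005 -0.006  0.008 -0.002 -0.002 -0.   ] [431.5303277   66.11784777  94.1275329 ] [0.14416296 0.90302561 1.26419047]
```

{"name": "carry_out", "arguments": {"plan": [{"tx": 0, "ty": 0, "tz": 40, "rx": 0, "ry": 0, "rz": 0}, {"tx": 0, "ty": 0, "tz": 40, "rx": 0, "ry": 0, "rz": 0}, {"tx": 0, "ty": 0, "tz": 40, "rx": 0, "ry": 0, "rz": 0}, {"tx": 0, "ty": 0, "tz": 40, "rx": 0, "ry": 0, "rz": 0}, {"tx": 0, "ty": 0, "tz": 40, "rx": 0, "ry": 0, "rz": 0}, {"tx": 0, "ty": 0, "tz": 0, "rx": 0, "ry": 0, "rz": 0}, {"tx": 0, "ty": 0, "tz": 0, "rx": 0, "ry": 0, "rz": 0}]}}

```text
time: 4.45
tool_pos: [433.0, 63.0, 277.2]
tcp_rot: [-3.059, -0.546, -0.48]
contact_force: [-0.8, 0.1, -0.4]
grip_width: 30.2
finger_force: 0.0
```

```bash
cat > k.py <<'E'
from h import *
from scipy.spatial.transform import Rotation as Ro
rv=lambda a,t:Ro.from_rotvec(np.array(a)*t)
X,Y,Z=np.eye(3)
def fk(q,k):
    h,r0,L1,a,L2,d=k
    R=rv(Z,q[0]);p=np.array([0,0,h])+R.apply([r0,0,0])
    R=R*rv(Y,q[1]);p=p+R.apply([0,0,L1])
    R=R*rv(Y,q[2]);p=p+R.apply([a,0,L2])
    R=R*rv(Z,q[3])*rv(Y,q[4]);p=p+R.apply([0,0,d])
    return p,R*rv(Z,q[5])
E
python3 - <<'E'
from k import *
o=bot.get_obs()
D=[([-1.412,.3427,1.5249,0,1.2754,-.146],[157.5,-500.4,195.8],[-3.14,0,.305]),
([.164,.164,2.326,-.995,.283,3.104],[431.53,66.12,94.13],[-3.054,-.537,-.477]),
(o["joint_positions"],o["tool_pos"],o["tcp_rot"])]
print(o["joint_positions"].round(3),o["tool_pos"].round(1),o["tcp_rot"].round(3))
f=lambda k:np.concatenate([fk(q,k)[0]-p for q,p,_ in D])
r=least_squares(f,[330,0,350,0,350,250]);print(r.x.round(1),r.fun.round(1),np.linalg.svd(r.jac)[1])
for q,p,e in D: print(((fk(q,r.x)[1].inv()*Ro.from_euler("xyz",e)).as_rotvec()).round(2))
E
```

```text
[ 0.165 -0.151  2.001 -0.341  0.822  2.366] [433.   63.  277.2] [-3.059 -0.546 -0.48 ]
[104.9 162.4 252.9 -38.2 275.4  76.2] [-75.  -14.8  27.1   1.8 -12.5  -0.7  -0.9  -9.9 -26.4] [3.3540779  2.47709549 0.60342947 0.38169419 0.25282387 0.20105286]
[ 0.   -0.    1.57]
[-0.   -0.    1.57]
[0.   0.   1.57]
```

```bash
cat > k.py <<'E'
from h import *
from scipy.spatial.transform import Rotation as Ro
rv=lambda a,t:Ro.from_rotvec(np.array(a)*t)
X,Y,Z=np.eye(3)
def fk(q,k):
    h,y0,L1,L2,d,w,r0,a=k
    R=rv(Z,q[0]);p=np.array([0,0,h])+R.apply([r0,y0,0])
    R=R*rv(Y,q[1]);p=p+R.apply([0,0,L1])
    R=R*rv(Y,q[2]);p=p+R.apply([a,0,L2])
    R=R*rv(Z,q[3])*rv(Y,q[4]);p=p+R.apply([w,0,d])
    return p,R*rv(Z,q[5]+np.pi/2)
E
python3 - <<'E'
from k import *
D=[([-1.412,.3427,1.5249,0,1.2754,-.146],[157.5,-500.4,195.8]),
([.164,.164,2.326,-.995,.283,3.104],[431.53,66.12,94.13]),
(bot.get_obs()["joint_positions"],[433,63,277.2])]
for pri in(.001,.02):
  for free in ((300,0,350,350,220,0,0,0),(350,76,400,400,300,0,0,0)):
    f=lambda k:np.r_[np.concatenate([fk(q,k)[0]-p for q,p in D]),pri*(k-np.array(free))]
    r=least_squares(f,free);print(r.x.round(1),r.fun[:9].round(1))
E
```

```text
[ 2.231e+02  7.640e+01  5.062e+02  3.798e+02  3.484e+02  0.000e+00
 -1.000e-01  4.660e+01] [ 0.  0.  0. -0.  0. -0.  0. -0. -0.]
[ 2.231e+02  7.640e+01  5.062e+02  3.798e+02  3.484e+02  0.000e+00
 -1.000e-01  4.660e+01] [ 0.  0.  0. -0.  0. -0.  0. -0. -0.]
[2.230e+02 7.610e+01 5.036e+02 3.790e+02 3.464e+02 1.000e-01 1.200e+00
 4.600e+01] [-0.3  0.1  0.3 -0.   0.1  0.   0.1  0.2 -0.2]
[2.236e+02 7.630e+01 5.048e+02 3.796e+02 3.477e+02 1.000e-01 4.000e-01
 4.640e+01] [-0.1  0.1  0.1 -0.1  0.  -0.   0.2  0.1 -0.1]
```

```bash
cat >> k.py <<'E'
K=np.array([223.1,76.4,506.2,379.8,348.4,0,0,46.6])
lo=np.array([-2.53,-.77,.04,-1,.28,-3.11])+.04;hi=np.array([2.53,2.02,2.7,4.14,2.66,3.11])-.04
def Rt(psi,th,flip=0): # tool: heading psi, tilted so that it leans back by th
    return rv([-np.sin(psi),np.cos(psi),0],-th)*Ro.from_euler("xyz",[np.pi,0,psi+flip*np.pi])
def ik(p,R,q0s):
    best=None
    for q0 in q0s:
        f=lambda q:np.r_[fk(q,K)[0]-p,300*(fk(q,K)[1].inv()*R).as_rotvec()]
        r=least_squares(f,np.clip(q0,lo+.01,hi-.01),bounds=(lo,hi))
        if best is None or r.cost<best.cost:best=r
    return best.x,np.sqrt(2*best.cost)
Q0=[[.1,.2,2,0,.8,1.5],[.1,.2,2,0,.8,-1.5],[0,.5,1.8,.5,.6,1]]
E
python3 - <<'E'
from k import *
c=np.array([498.5,-14.2])
for psi in(-.4,-.2,0,.2):
  for th in(.2,.3,.4,.5):
    for fl in(0,1):
      out=[]
      for s in(55,38,0):
        p=np.r_[c-s*np.array([np.cos(psi),np.sin(psi)]),9]
        q,e=ik(p,Rt(psi,th,fl),Q0); out.append(round(e,1))
      print(psi,th,fl,out,q.round(2) if 0 else "")
E
```

```text
-0.4 0.2 0 [np.float64(0.0), np.float64(0.0), np.float64(0.0)] 
-0.4 0.2 1 [np.float64(0.0), np.float64(0.0), np.float64(0.0)] 
-0.4 0.3 0 [np.float64(7.2), np.float64(4.7), np.float64(0.0)] 
-0.4 0.3 1 [np.float64(7.2), np.float64(4.7), np.float64(0.0)] 
-0.4 0.4 0 [np.float64(26.5), np.float64(24.9), np.float64(20.5)] 
-0.4 0.4 1 [np.float64(26.5), np.float64(24.9), np.float64(20.5)] 
-0.4 0.5 0 [np.float64(39.8), np.float64(38.6), np.float64(36.1)] 
-0.4 0.5 1 [np.float64(39.8), np.float64(38.6), np.float64(36.1)] 
-0.2 0.2 0 [np.float64(0.0), np.float64(0.0), np.float64(0.0)] 
-0.2 0.2 1 [np.float64(0.0), np.float64(0.0), np.float64(0.0)] 
-0.2 0.3 0 [np.float64(13.8), np.float64(10.5), np.float64(3.0)] 
-0.2 0.3 1 [np.float64(13.8), np.float64(10.5), np.float64(3.0)] 
-0.2 0.4 0 [np.float64(39.0), np.float64(36.1), np.float64(29.0)] 
-0.2 0.4 1 [np.float64(39.0), np.float64(36.1), np.float64(29.0)] 
-0.2 0.5 0 [np.float64(63.3), np.float64(61.0), np.float64(54.7)] 
-0.2 0.5 1 [np.float64(63.3), np.float64(61.0), np.float64(54.7)] 
0 0.2 0 [np.float64(0.0), np.float64(0.0), np.fl
[... 264 characters left out ...]
0.4 1 [np.float64(33.7), np.float64(31.4), np.float64(25.5)] 
0 0.5 0 [np.float64(11.3), np.float64(15.2), np.float64(24.0)] 
0 0.5 1 [np.float64(46.6), np.float64(45.5), np.float64(43.2)] 
0.2 0.2 0 [np.float64(0.0), np.float64(0.0), np.float64(0.0)] 
0.2 0.2 1 [np.float64(0.0), np.float64(0.0), np.float64(0.0)] 
0.2 0.3 0 [np.float64(1.4), np.float64(0.0), np.float64(0.0)] 
0.2 0.3 1 [np.float64(1.4), np.float64(0.0), np.float64(0.0)] 
0.2 0.4 0 [np.float64(13.6), np.float64(13.3), np.float64(11.1)] 
0.2 0.4 1 [np.float64(13.8), np.float64(13.3), np.float64(11.1)] 
0.2 0.5 0 [np.float64(1.4), np.float64(4.8), np.float64(11.9)] 
0.2 0.5 1 [np.float64(1.4), np.float64(4.8), np.float64(11.9)]
```

```bash
python3 - <<'E'
from k import *
def tst(name,psi,pts):
  for th in(.22,.25,.28,.32,.4,.5):
    r=[ik(np.array([x,y,z]),Rt(psi,th,1),Q0) for x,y,z in pts]
    print(name,psi,th,[round(e,1) for q,e in r],r[0][0].round(2))
tst("1",0,[(432,41,12),(432,41,300),(514,41,12)])
tst("2",-.2,[(500,-2,12),(545,-4,12)])
tst("3",.15,[(525,-15,12),(632,-12,12)])
E
```

```text
1 0 0.22 [np.float64(0.0), np.float64(0.0), np.float64(0.0)] [-0.1   0.37  2.2   0.06  0.36 -1.73]
1 0 0.25 [np.float64(1.7), np.float64(0.0), np.float64(0.0)] [-0.1   0.36  2.22  0.08  0.32 -1.75]
1 0 0.28 [np.float64(9.2), np.float64(0.0), np.float64(0.0)] [-0.11  0.35  2.22  0.09  0.32 -1.76]
1 0 0.32 [np.float64(19.3), np.float64(0.0), np.float64(3.4)] [-0.11  0.34  2.22  0.12  0.32 -1.79]
1 0 0.4 [np.float64(39.2), np.float64(0.0), np.float64(24.3)] [-0.14  0.31  2.23  0.2   0.32 -1.89]
1 0 0.5 [np.float64(58.5), np.float64(0.0), np.float64(50.2)] [-0.36  0.3   2.36  1.18  0.32 -3.07]
2 -0.2 0.22 [np.float64(0.0), np.float64(0.0)] [-0.15  0.45  2.02 -0.03  0.45 -1.5 ]
2 -0.2 0.25 [np.float64(0.0), np.float64(0.0)] [-0.15  0.44  2.05 -0.03  0.4  -1.49]
2 -0.2 0.28 [np.float64(0.0), np.float64(0.0)] [-0.15  0.44  2.08 -0.04  0.35 -1.48]
2 -0.2 0.32 [np.float64(6.4), np.float64(0.0)] [-0.14  0.43  2.09 -0.06  0.32 -1.46]
2 -0.2 0.4 [np.float64(27.0), np.float64(17.8)] [-0.13  0.41  2.09 -0.13  0.32 -1.38]
2 -0.2 0.5 [np.float64(52.1), np.float64(43.5)] [-0.07  0.4   2.09 -0.35  0.32 -1.11]
3 0.15 0.22 [np.float64(0.0), np.float64(0.0)] [-0.23  0.48  1.96  0.17  0.5  -2.09]
3 0.15 0.25 [np.float64(0.0), np.float64(0.0)] [-0.24  0.47  1.99  0.21  0.46 -2.14]
3 0.15 0.28 [np.float64(0.0), np.float64(0.0)] [-0.25  0.47  2.01  0.27  0.41 -2.2 ]
3 0.15 0.32 [np.float64(0.0), np.float64(0.0)] [-0.26  0.46  2.05  0.37  0.36 -2.31]
3 0.15 0.4 [np.float64(10.2), np.float64(0.0)] [-0.3   0.45  2.09  0.61  0.32 -2.58]
3 0.15 0.5 [np.float64(20.4), np.float64(11.6)] [-0.4   0.46  2.22  1.46  0.32  2.76]
```

```bash
python3 - <<'E'
from k import *
o=bot.get_obs();R=Ro.from_euler("xyz",o["tcp_rot"])
v=(Rt(0,0,0)*R.inv()).as_rotvec();print(v,v/5)
E
```

```text
[0.05175194 0.55438553 0.44475485] [0.01035039 0.11087711 0.08895097]
```

{"name": "carry_out", "arguments": {"plan": [{"tx": 0, "ty": -4, "tz": 5, "rx": 0.0104, "ry": 0.1109, "rz": 0.089}, {"tx": 0, "ty": -4, "tz": 5, "rx": 0.0104, "ry": 0.1109, "rz": 0.089}, {"tx": 1, "ty": -4, "tz": 5, "rx": 0.0104, "ry": 0.1109, "rz": 0.089}, {"tx": 1, "ty": -5, "tz": 4, "rx": 0.0104, "ry": 0.1109, "rz": 0.089}, {"tx": 1, "ty": -5, "tz": 4, "rx": 0.0104, "ry": 0.1109, "rz": 0.089}, {"tx": 0, "ty": 0, "tz": 0, "rx": 0, "ry": 0, "rz": 0.145}, {"tx": 0, "ty": 0, "tz": 0, "rx": 0, "ry": 0, "rz": 0.145}, {"tx": 0, "ty": 0, "tz": 0, "rx": 0, "ry": 0, "rz": 0.145}, {"tx": 0, "ty": 0, "tz": 0, "rx": 0, "ry": 0, "rz": 0.145}, {"tx": 0, "ty": 0, "tz": 0, "rx": 0, "ry": 0, "rz": 0.145}, {"tx": 0, "ty": 0, "tz": 0, "rx": 0, "ry": 0, "rz": 0.145}, {"tx": 0, "ty": 0, "tz": 0, "rx": 0, "ry": 0, "rz": 0.145}], "gripper": 0}}

```text
time: 5.65
tool_pos: [435.0, 41.0, 295.9]
tcp_rot: [3.138, -0.018, 1.002]
contact_force: [0.3, 0.2, -0.8]
grip_width: 91.9
finger_force: 0.0
```

{"name": "carry_out", "arguments": {"plan": [{"tx": 0, "ty": 0, "tz": 0, "rx": 0, "ry": 0, "rz": 0.145}, {"tx": 0, "ty": 0, "tz": 0, "rx": 0, "ry": 0, "rz": 0.145}, {"tx": 0, "ty": 0, "tz": 0, "rx": 0, "ry": 0, "rz": 0.145}, {"tx": 0, "ty": 0, "tz": 0, "rx": 0, "ry": 0, "rz": 0.145}, {"tx": 0, "ty": 0, "tz": 0, "rx": 0, "ry": 0, "rz": 0.145}, {"tx": 0, "ty": 0, "tz": 0, "rx": 0, "ry": 0, "rz": 0.145}, {"tx": 0, "ty": 0, "tz": 0, "rx": 0, "ry": 0, "rz": 0.145}, {"tx": 0, "ty": 0, "tz": 0, "rx": 0, "ry": 0, "rz": 0.145}, {"tx": 0, "ty": 0, "tz": 0, "rx": 0, "ry": 0, "rz": 0.145}, {"tx": 0, "ty": 0, "tz": 0, "rx": 0, "ry": 0, "rz": 0.145}, {"tx": 0, "ty": 0, "tz": 0, "rx": 0, "ry": 0, "rz": 0.145}, {"tx": 0, "ty": 0, "tz": 0, "rx": 0, "ry": 0, "rz": 0.145}]}}

```text
time: 6.85
tool_pos: [435.0, 41.0, 295.9]
tcp_rot: [3.136, -0.024, 2.742]
contact_force: [-0.6, 0.3, -1.2]
grip_width: 91.8
finger_force: 0.0
```

{"name": "carry_out", "arguments": {"plan": [{"tx": 0, "ty": 0, "tz": 0, "rx": 0, "ry": 0, "rz": 0.129}, {"tx": 0, "ty": 0, "tz": 0, "rx": 0, "ry": 0, "rz": 0.129}, {"tx": 0, "ty": 0, "tz": 0, "rx": 0, "ry": 0, "rz": 0.129}, {"tx": 0, "ty": 0, "tz": 0, "rx": 0, "ry": -0.125, "rz": 0}, {"tx": 0, "ty": 0, "tz": 0, "rx": 0, "ry": -0.125, "rz": 0}, {"tx": 0, "ty": 0, "tz": 0, "rx": 0, "ry": 0, "rz": 0}, {"tx": 0, "ty": 0, "tz": 0, "rx": 0, "ry": 0, "rz": 0}]}}

```text
time: 7.55
tool_pos: [435.2, 41.0, 297.2]
tcp_rot: [3.13, 0.227, 3.123]
contact_force: [0.3, 0.2, 0.6]
grip_width: 91.9
finger_force: 0.0
```

```bash
python3 - <<'E'
from k import *
o=bot.get_obs();R=Ro.from_euler("xyz",o["tcp_rot"])
print(o["tool_pos"],o["joint_positions"].round(2),(Rt(0,.25,1)*R.inv()).as_rotvec().round(3),fk(o["joint_positions"],K)[0])
E
```

```text
[435.18978768  40.98971295 297.2040048 ] [-0.11 -0.04  1.73  0.03  1.22 -1.67] [-0.012 -0.023  0.016] [435.37943851  40.96989318 297.26205411]
```

{"name": "carry_out", "arguments": {"plan": [{"tx": 0, "ty": 0, "tz": -45, "rx": -0.012, "ry": -0.023, "rz": 0.016}, {"tx": 0, "ty": 0, "tz": -45, "rx": 0, "ry": 0, "rz": 0}, {"tx": 0, "ty": 0, "tz": -45, "rx": 0, "ry": 0, "rz": 0}, {"tx": 0, "ty": 0, "tz": -45, "rx": 0, "ry": 0, "rz": 0}, {"tx": 0, "ty": 0, "tz": -30, "rx": 0, "ry": 0, "rz": 0}, {"tx": 0, "ty": 0, "tz": 0, "rx": 0, "ry": 0, "rz": 0}, {"tx": 0, "ty": 0, "tz": 0, "rx": 0, "ry": 0, "rz": 0}]}}

```text
time: 8.25
tool_pos: [436.9, 41.0, 87.7]
tcp_rot: [-3.141, 0.251, -3.141]
contact_force: [1.1, -0.5, 0.7]
grip_width: 91.6
finger_force: 0.0
```

```bash
python3 - <<'E'
from k import *
import cv2
o=bot.get_obs();R=Ro.from_euler("xyz",o["tcp_rot"])
print(o["tool_pos"],o["joint_positions"].round(2),(Rt(0,.25,1)*R.inv()).as_rotvec().round(3))
s=bot.capture("scene")[110:260,130:330,::-1]; cv2.imwrite("pics/s2.png",cv2.resize(s,(800,600),interpolation=cv2.INTER_CUBIC))
E
```

```text
[436.88158127  41.04428453  87.74158127] [-0.1   0.2   2.13  0.05  0.57 -1.71] [ 0.     0.001 -0.   ]
```

View pics/s2.png

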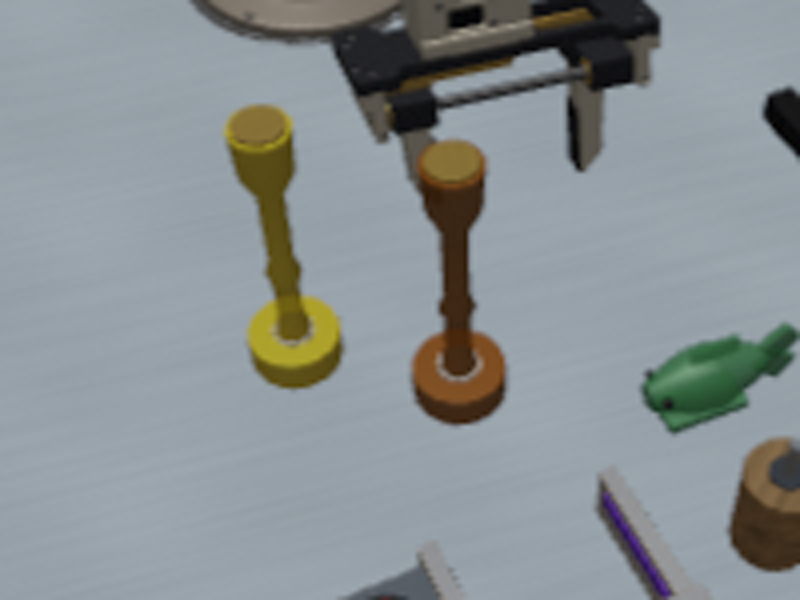

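{"name": "carry_out", "arguments": {"plan": [{"tx": 0, "ty": 0, "tz": -40, "rx": 0, "ry": 0, "rz": 0}, {"tx": 0, "ty": 0, "tz": -24, "rx": 0, "ry": 0, "rz": 0}, {"tx": 0, "ty": 0, "tz": -12, "rx": 0, "ry": 0, "rz": 0}, {"tx": 6, "ty": 0, "tz": 0, "rx": 0, "ry": 0, "rz": 0}, {"tx": 4, "ty": 0, "tz": 0, "rx": 0, "ry": 0, "rz": 0}, {"tx": 2, "ty": 0, "tz": 0, "rx": 0, "ry": 0, "rz": 0}, {"tx": 2, "ty": 0, "tz": 0, "rx": 0, "ry": 0, "rz": 0}, {"tx": 2, "ty": 0, "tz": 0, "rx": 0, "ry": 0, "rz": 0}, {"tx": 2, "ty": 0, "tz": 0, "rx": 0, "ry": 0, "rz": 0}, {"tx": 2, "ty": 0, "tz": 0, "rx": 0, "ry": 0, "rz": 0}, {"tx": 2, "ty": 0, "tz": 0, "rx": 0, "ry": 0, "rz": 0}, {"tx": 3, "ty": 0, "tz": 0, "rx": 0, "ry": 0, "rz": 0}]}}

```text
time: 9.5
tool_pos: [461.0, 41.2, 11.8]
tcp_rot: [-3.141, 0.252, -3.141]
contact_force: [-0.0, 0.3, -0.5]
grip_width: 91.9
finger_force: 0.0
```

{"name": "carry_out", "arguments": {"plan": [{"tx": 3, "ty": 0, "tz": 0, "rx": 0, "ry": 0, "rz": 0}, {"tx": 3, "ty": 0, "tz": 0, "rx": 0, "ry": 0, "rz": 0}, {"tx": 3, "ty": 0, "tz": 0, "rx": 0, "ry": 0, "rz": 0}, {"tx": 3, "ty": 0, "tz": 0, "rx": 0, "ry": 0, "rz": 0}]}}

```text
time: 9.9
tool_pos: [473.2, 41.2, 11.8]
tcp_rot: [-3.141, 0.253, -3.141]
contact_force: [-0.2, 0.1, -0.1]
grip_width: 91.6
finger_force: 0.0
```

```bash
python3 - <<'E'
from k import *
import cv2
o=bot.get_obs();R=Ro.from_euler("xyz",o["tcp_rot"])
print(o["tool_pos"],o["contact_force"].round(1),(Rt(0,.25,1)*R.inv()).as_rotvec().round(3))
s=bot.capture("scene")[110:260,130:330,::-1]
a=bot.capture("top")[125:245,190:310,::-1]*1.6
s=cv2.resize(s,(400,300),interpolation=cv2.INTER_CUBIC)
a=cv2.resize(np.clip(a,0,255).astype(np.uint8),(400,400),interpolation=cv2.INTER_CUBIC)
cv2.imwrite("pics/s3.png",np.hstack([np.vstack([s,np.zeros((100,400,3),np.uint8)]),a]))
E
```

```text
[473.23942856  41.16298978  11.80716553] [-0.2  0.1 -0.1] [ 0.     0.003 -0.001]
```

View pics/s3.png

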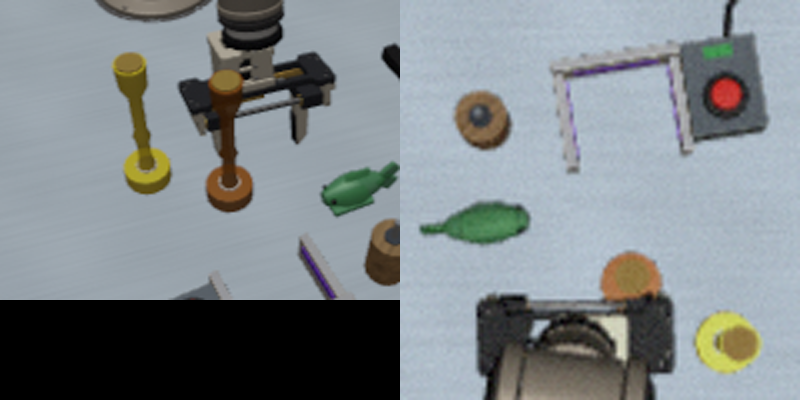

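```bash
cat >> k.py <<'E'
import cv2
def foot(col=(5,14)):
    "axis xy of the amber foot from the top view (circle of the foot's top, z 26)"
    a=bot.capture("top")[:,:,::-1]; h=cv2.cvtColor(a,cv2.COLOR_BGR2HSV)[125:245,190:310]
    m=cv2.inRange(h,(col[0],100,60),(col[1],255,255))
    n,l,s,c=cv2.connectedComponentsWithStats(m); i=1+np.argmax(s[1:,4])
    x,y,w,hh=s[i,:4]; T=bot.camera_model("top")
    return s[i],back(T,(190+x+w/2-.5,125+y+w/2-.5),26)[:2]
E
python3 - <<'E'
from k import *
print(foot())
s=bot.capture("scene")[:,:,::-1]
h=cv2.cvtColor(s[130:220,180:290],cv2.COLOR_BGR2HSV); m=cv2.inRange(h,(3,120,40),(14,255,255)); ys,xs=np.nonzero(m);b=ys.max();print(b+130,180+xs[ys>b-4].mean())
S=bot.camera_model("scene");print([proj(S,[x-32*.95,-14,0]) for x in (498,514)],[proj(S,[x+30,-14-8,0]) for x in (498,514)])
s=s[110:230,170:290];cv2.imwrite("pics/s4.png",cv2.resize(s,(600,600),interpolation=cv2.INTER_CUBIC))
E
```

```text
(array([61, 76, 10, 15, 64], dtype=int32), array([510.8664504 ,  -2.17900012]))
215 244.42105263157896
[array([[241.15959732, 198.61782006]]), array([[242.82112957, 202.96766145]])] [array([[244.73958097, 216.23801783]]), array([[246.50354954, 220.9396458 ]])]
```

View pics/s4.png

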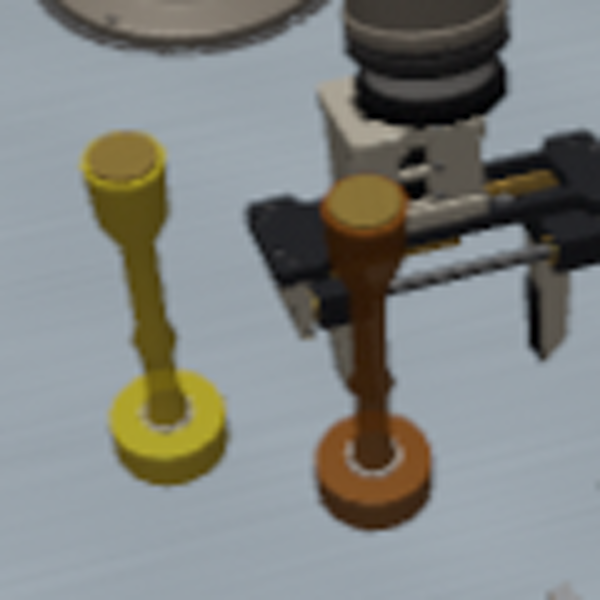

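```bash
python3 - <<'E'
from k import *
S=bot.camera_model("scene");o=bot.get_obs();print(o["tool_pos"],o["grip_width"])
R=Ro.from_euler("xyz",o["tcp_rot"])
for y in(-46,-65):
  for x in(-9.5,9.5):
    X=o["tool_pos"]+R.apply([x,y,0]); u=proj(S,X)[0]; print(y,x,X.round(),((u-[170,110])*5).round())
for y in(46,65):
  for x in(-9.5,9.5):
    X=o["tool_pos"]+R.apply([x,y,0]); u=proj(S,X)[0]; print(y,x,X.round(),((u-[170,110])*5).round())
E
```

```text
[472.89443745  41.18036197  11.76847967] 91.9245219065324
-46 -9.5 [482.  -5.  14.] [379. 443.]
-46 9.5 [464.  -5.   9.] [369. 423.]
-65 -9.5 [482. -24.  14.] [345. 451.]
-65 9.5 [464. -24.   9.] [336. 431.]
46 -9.5 [482.  87.  14.] [538. 403.]
46 9.5 [464.  87.   9.] [526. 384.]
65 -9.5 [482. 106.  14.] [570. 395.]
65 9.5 [464. 106.   9.] [558. 377.]
```

```bash
python3 - <<'E'
from k import *
S=bot.camera_model("scene")
for p in([436.9,41,87.7],[472.9,41.2,11.8]):
  for y in(-46,-65):
   for z in(0,-10,-20,-30,-40):
    X=np.array(p)+Rt(0,.25,1).apply([0,y,z]);print(p[2],y,z,proj(S,X)[0].round(1))
E
```

```text
87.7 -46 0 [240.2 168.4]
87.7 -46 -10 [239.9 165.2]
87.7 -46 -20 [239.5 161.9]
87.7 -46 -30 [239.1 158.7]
87.7 -46 -40 [238.7 155.3]
87.7 -65 0 [233.3 170. ]
87.7 -65 -10 [232.9 166.8]
87.7 -65 -20 [232.4 163.6]
87.7 -65 -30 [232.  160.3]
87.7 -65 -40 [231.6 156.9]
11.8 -46 0 [244.8 196.6]
11.8 -46 -10 [244.5 193.7]
11.8 -46 -20 [244.1 190.7]
11.8 -46 -30 [243.8 187.8]
11.8 -46 -40 [243.5 184.7]
11.8 -65 0 [238.2 198.2]
11.8 -65 -10 [237.8 195.3]
11.8 -65 -20 [237.4 192.4]
11.8 -65 -30 [237.  189.4]
11.8 -65 -40 [236.6 186.4]
```

```bash
python3 - <<'E'
from k import *
m=np.load("w1.npz");m={k:m[k] for k in m}
R=Ro.from_euler("xyz",[3.141,-.648,-.349]);p=np.array([435.7,7.5,297.1])
for z in(0,-20,-40,-60):
  print(z,[(proj(m,p+R.apply([x,y,z]))[0]/.64).round().tolist() for x in(9.5,-9.5) for y in(15,-15)])
print(R.inv().apply(-m["R"].T@m["t"]-p))
E
```

```text
0 [[424.0, 329.0], [358.0, 329.0], [423.0, 367.0], [359.0, 367.0]]
-20 [[427.0, 346.0], [355.0, 346.0], [426.0, 387.0], [356.0, 387.0]]
-40 [[431.0, 368.0], [351.0, 368.0], [430.0, 412.0], [352.0, 412.0]]
-60 [[436.0, 395.0], [345.0, 395.0], [435.0, 444.0], [347.0, 444.0]]
[  81.98741134    0.37716857 -188.15672614]
```

The pictures disagree with the stated TCP. Both views put the fingertips about 28 to 35 mm short of it, and that fits the lack of contact and the foot not moving. The fingers are over the foot, so I'm backing off first. Then I'll find the bench by touch.

{"name": "carry_out", "arguments": {"plan": [{"tx": -15, "ty": 0, "tz": 0, "rx": 0, "ry": 0, "rz": 0}, {"tx": -15, "ty": 0, "tz": 0, "rx": 0, "ry": 0, "rz": 0}, {"tx": -5, "ty": 0, "tz": 0, "rx": 0, "ry": 0, "rz": 0}, {"tx": 0, "ty": 0, "tz": 0, "rx": 0, "ry": 0, "rz": 0}]}}

```text
time: 10.5
tool_pos: [437.5, 41.2, 11.9]
tcp_rot: [-3.141, 0.252, -3.141]
contact_force: [0.0, -0.8, 0.3]
grip_width: 91.8
finger_force: 0.0
```

```bash
python3 - <<'E'
from k import *
import k
k.lo[4]=.295
o=bot.get_obs();print(o["tool_pos"],o["contact_force"])
for th in(.15,.18,.2,.22,.25):
  print(th,[ik(np.array([x,y,-16]),Rt(ps,th,1),Q0)[1].round(1) for x,y,ps in((433,41,0),(440,41,0),(450,41,0),(520,41,0),(506,-4,-.2),(532,-15,.15),(640,-12,.15))])
E
```

```text
[437.49985259  41.2005754   11.86374997] [ 0.04384318 -0.7515415   0.30983215]
0.15 [np.float64(0.0), np.float64(0.0), np.float64(0.0), np.float64(0.0), np.float64(0.0), np.float64(0.0), np.float64(0.0)]
0.18 [np.float64(0.0), np.float64(0.0), np.float64(0.0), np.float64(0.0), np.float64(0.0), np.float64(0.0), np.float64(0.0)]
0.2 [np.float64(0.0), np.float64(0.0), np.float64(0.0), np.float64(0.0), np.float64(0.0), np.float64(0.0), np.float64(0.0)]
0.22 [np.float64(3.9), np.float64(2.3), np.float64(0.0), np.float64(0.0), np.float64(0.0), np.float64(0.0), np.float64(0.0)]
0.25 [np.float64(11.5), np.float64(10.0), np.float64(7.7), np.float64(0.0), np.float64(0.0), np.float64(0.0), np.float64(0.0)]
```

{"name": "carry_out", "arguments": {"plan": [{"tx": 12, "ty": 0, "tz": 0, "rx": 0, "ry": 0.03, "rz": 0}, {"tx": 0, "ty": 0, "tz": -5, "rx": 0, "ry": 0, "rz": 0}, {"tx": 0, "ty": 0, "tz": -5, "rx": 0, "ry": 0, "rz": 0}, {"tx": 0, "ty": 0, "tz": -3, "rx": 0, "ry": 0, "rz": 0}, {"tx": 0, "ty": 0, "tz": -2, "rx": 0, "ry": 0, "rz": 0}, {"tx": 0, "ty": 0, "tz": 0, "rx": 0, "ry": 0, "rz": 0}]}}

```text
time: 11.1
tool_pos: [449.3, 41.2, -3.7]
tcp_rot: [-3.141, 0.222, -3.141]
contact_force: [0.3, 0.3, -0.3]
grip_width: 91.8
finger_force: 0.0
```

```bash
python3 - <<'E'
from k import *
o=bot.get_obs();print(o["tool_pos"],o["tcp_rot"],o["contact_force"],o["joint_positions"].round(3))
s=bot.capture("scene")[:,:,::-1][130:210,210:310];cv2.imwrite("pics/s5.png",cv2.resize(s,(750,600),interpolation=cv2.INTER_CUBIC))
E
```

```text
[449.27569757  41.22926547  -3.68801262] [-3.14130476  0.22159161 -3.14093187] [ 0.28305716  0.32067884 -0.33240016] [-0.095  0.425  2.167  0.064  0.33  -1.725]
```

View pics/s5.png

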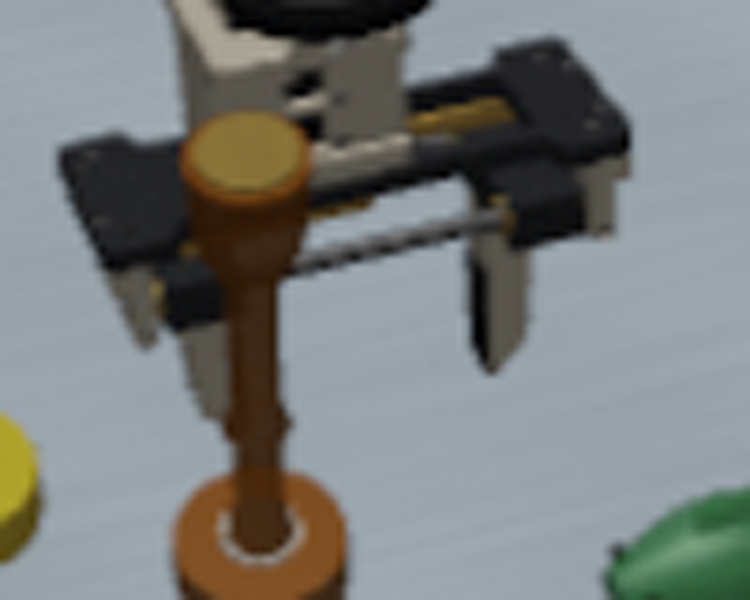

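```bash
python3 - <<'E'
from k import *
import k
k.lo[4]=.295
S=bot.camera_model("scene");o=bot.get_obs();R=Ro.from_euler("xyz",o["tcp_rot"])
for xx in(-9.5,-5):
 for z in(-10,-20,-25,-30,-35):
  print(xx,z,((proj(S,o["tool_pos"]+R.apply([xx,46,z]))[0]-[210,130])*7.5).round())
for th in(.18,.2,.22):print(th,[ik(np.array([x,41,z]),Rt(0,th,1),Q0)[1].round(1) for x,z in((449,-16),(449,-20),(449,-25))])
E
```

```text
-9.5 -10 [483. 415.]
-9.5 -20 [482. 393.]
-9.5 -25 [481. 383.]
-9.5 -30 [481. 372.]
-9.5 -35 [481. 361.]
-5 -10 [478. 408.]
-5 -20 [478. 387.]
-5 -25 [477. 376.]
-5 -30 [477. 365.]
-5 -35 [476. 354.]
0.18 [np.float64(0.0), np.float64(0.0), np.float64(0.0)]
0.2 [np.float64(0.0), np.float64(0.0), np.float64(0.0)]
0.22 [np.float64(0.3), np.float64(2.1), np.float64(4.4)]
```

{"name": "carry_out", "arguments": {"plan": [{"tx": 2, "ty": 0, "tz": -5, "rx": 0, "ry": 0, "rz": 0}, {"tx": 2, "ty": 0, "tz": -5, "rx": 0, "ry": 0, "rz": 0}, {"tx": 3, "ty": 0, "tz": 0, "rx": 0, "ry": 0, "rz": 0}, {"tx": 2, "ty": 0, "tz": 0, "rx": 0, "ry": 0, "rz": 0}, {"tx": 2, "ty": 0, "tz": 0, "rx": 0, "ry": 0, "rz": 0}, {"tx": 2, "ty": 0, "tz": 0, "rx": 0, "ry": 0, "rz": 0}, {"tx": 2, "ty": 0, "tz": 0, "rx": 0, "ry": 0, "rz": 0}, {"tx": 2, "ty": 0, "tz": 0, "rx": 0, "ry": 0, "rz": 0}, {"tx": 2, "ty": 0, "tz": 0, "rx": 0, "ry": 0, "rz": 0}]}}

```text
time: 12.05
tool_pos: [467.3, 41.5, -13.5]
tcp_rot: [3.141, 0.22, -3.141]
contact_force: [-5.5, 0.5, 3.9]
grip_width: 91.5
finger_force: 2.8
```

```bash
cat >> k.py <<'E'
def low():
    "lowest amber pixel rows in the scene picture -> foot axis along the view, approx x"
    s=bot.capture("scene")[:,:,::-1];h=cv2.cvtColor(s,cv2.COLOR_BGR2HSV)[150:275,225:300]
    m=cv2.inRange(h,(3,130,40),(14,255,255));n,l,st,_=cv2.connectedComponentsWithStats(m);i=1+np.argmax(st[1:,4])
    ys,xs=np.nonzero(l==i);b=ys.max();w=xs[ys>b-22]
    u=np.array([(w.min()+w.max())/2+225,b+150.])
    S=bot.camera_model("scene")
    a=np.linspace(0,6.3,200)
    def f(c):
        C=proj(S,np.c_[c[0]+32*np.cos(a),c[1]+32*np.sin(a),0*a]);T=proj(S,np.c_[c[0]+32*np.cos(a),c[1]+32*np.sin(a),0*a+26])
        A=np.r_[C,T];return [(A[:,0].min()+A[:,0].max())/2-u[0],A[:,1].max()-u[1]-.3]
    return u,least_squares(f,[520,-14]).x.round(1)
E
python3 - <<'E'
from k import *
o=bot.get_obs();print(o["tool_pos"],o["tcp_rot"].round(3),o["contact_force"].round(2))
print(low(),foot())
E
```

```text
[467.28552356  41.4526673  -13.48052125] [ 3.141  0.22  -3.141] [-5.45  0.5   3.93]
(array([245., 216.]), array([497.9, -11.6])) (array([ 61,  74,  17,  17, 114], dtype=int32), array([505.46824891, -14.28800434]))
```

{"name": "carry_out", "arguments": {"plan": [{"tx": -4, "ty": 0, "tz": 0, "rx": 0, "ry": 0, "rz": 0}, {"tx": -4, "ty": 0, "tz": 0, "rx": 0, "ry": 0.01, "rz": 0}, {"tx": 0, "ty": 0, "tz": -2, "rx": 0, "ry": 0, "rz": 0}, {"tx": 0, "ty": 0, "tz": -2, "rx": 0, "ry": 0, "rz": 0}, {"tx": 0, "ty": 0, "tz": -2, "rx": 0, "ry": 0, "rz": 0}, {"tx": 0, "ty": 0, "tz": 0, "rx": 0, "ry": 0, "rz": 0}]}}

```text
time: 12.75
tool_pos: [460.9, 41.1, -19.5]
tcp_rot: [-3.141, 0.212, -3.141]
contact_force: [-0.4, 0.4, -0.2]
grip_width: 91.3
finger_force: 0.0
```

```bash
python3 - <<'E'
from k import *
o=bot.get_obs();print(o["tool_pos"],o["tcp_rot"].round(3),o["contact_force"].round(2),o["joint_positions"].round(3))
print(low(),foot())
E
```

```text
[460.87953941  41.14919338 -19.52229316] [-3.141  0.212 -3.141] [-0.38  0.39 -0.21] [-0.091  0.476  2.14   0.061  0.314 -1.719]
(array([245., 217.]), array([501.1, -12.6])) (array([ 61,  75,  17,  16, 126], dtype=int32), array([501.98785756, -14.23573839]))
```

{"name": "carry_out", "arguments": {"plan": [{"tx": -2, "ty": 0, "tz": -2, "rx": 0, "ry": 0.01, "rz": 0}, {"tx": 0, "ty": 0, "tz": -2, "rx": 0, "ry": 0, "rz": 0}, {"tx": 0, "ty": 0, "tz": 0, "rx": 0, "ry": 0, "rz": 0}]}}

```text
time: 13.15
tool_pos: [458.8, 41.2, -23.4]
tcp_rot: [-3.141, 0.202, -3.141]
contact_force: [-0.2, -0.5, 0.1]
grip_width: 91.6
finger_force: 0.0
```

{"name": "carry_out", "arguments": {"plan": [{"tx": 0, "ty": 0, "tz": -2, "rx": 0, "ry": 0, "rz": 0}, {"tx": 0, "ty": 0, "tz": 0, "rx": 0, "ry": 0, "rz": 0}]}}

```text
time: 13.35
tool_pos: [458.8, 41.2, -25.4]
tcp_rot: [-3.141, 0.202, -3.141]
contact_force: [0.8, 1.1, -0.5]
grip_width: 92.3
finger_force: 0.0
```

{"name": "carry_out", "arguments": {"plan": [{"tx": 0, "ty": 0, "tz": -2, "rx": 0, "ry": 0, "rz": 0}, {"tx": 0, "ty": 0, "tz": 0, "rx": 0, "ry": 0, "rz": 0}]}}

```text
time: 13.55
tool_pos: [458.9, 41.2, -27.3]
tcp_rot: [-3.141, 0.203, -3.141]
contact_force: [-0.2, 0.5, 0.8]
grip_width: 91.6
finger_force: 0.1
```

{"name": "carry_out", "arguments": {"plan": [{"tx": 0, "ty": 0, "tz": -2, "rx": 0, "ry": 0, "rz": 0}, {"tx": 0, "ty": 0, "tz": 0, "rx": 0, "ry": 0, "rz": 0}]}}

```text
time: 13.75
tool_pos: [459.2, 41.2, -28.2]
tcp_rot: [-3.141, 0.204, -3.141]
contact_force: [-5.0, -0.4, 17.0]
grip_width: 92.0
finger_force: 8.3
```

{"name": "carry_out", "arguments": {"plan": [{"tx": -2, "ty": 0, "tz": 7, "rx": 0, "ry": 0, "rz": 0}, {"tx": 3, "ty": 0, "tz": 0, "rx": 0, "ry": -0.005, "rz": 0}, {"tx": 2, "ty": 0, "tz": 0, "rx": 0, "ry": -0.005, "rz": 0}, {"tx": 1, "ty": 0, "tz": 0, "rx": 0, "ry": -0.005, "rz": 0}, {"tx": 1, "ty": 0, "tz": 0, "rx": 0, "ry": 0, "rz": 0}, {"tx": 1, "ty": 0, "tz": 0, "rx": 0, "ry": 0, "rz": 0}, {"tx": 1, "ty": 0, "tz": 0, "rx": 0, "ry": 0, "rz": 0}, {"tx": 1, "ty": 0, "tz": 0, "rx": 0, "ry": 0, "rz": 0}, {"tx": 1, "ty": 0, "tz": 0, "rx": 0, "ry": 0, "rz": 0}, {"tx": 1, "ty": 0, "tz": 0, "rx": 0, "ry": 0, "rz": 0}]}}

```text
time: 14.75
tool_pos: [467.8, 41.2, -22.5]
tcp_rot: [-3.141, 0.215, -3.141]
contact_force: [-4.9, -1.3, 3.5]
grip_width: 91.5
finger_force: 2.3
```

{"name": "carry_out", "arguments": {"plan": [{"tx": 1, "ty": 0, "tz": 0, "rx": 0, "ry": 0, "rz": 0}, {"tx": 1, "ty": 0, "tz": 0, "rx": 0, "ry": 0, "rz": 0}, {"tx": 1, "ty": 0, "tz": 0, "rx": 0, "ry": 0, "rz": 0}, {"tx": 1, "ty": 0, "tz": 0, "rx": 0, "ry": 0, "rz": 0}]}}

```text
time: 15.15
tool_pos: [471.5, 41.4, -22.5]
tcp_rot: [3.142, 0.215, -3.141]
contact_force: [-5.6, 0.1, 3.6]
grip_width: 91.6
finger_force: 2.6
```

```bash
python3 - <<'E'
from k import *
o=bot.get_obs();print(o["tool_pos"],o["tcp_rot"].round(3),o["contact_force"].round(2),o["joint_positions"].round(3))
print(low(),foot())
E
```

```text
[471.48729367  41.4252342  -22.52925823] [ 3.142  0.215 -3.141] [-5.55  0.15  3.62] [-0.089  0.494  2.117  0.061  0.318 -1.716]
(array([245., 218.]), array([504.2, -13.5])) (array([ 61,  74,  17,  15, 112], dtype=int32), array([505.46824891, -14.28800434]))
```

{"name": "carry_out", "arguments": {"plan": [{"tx": 2, "ty": 0, "tz": 0, "rx": 0, "ry": 0, "rz": 0}, {"tx": 2.5, "ty": 0, "tz": 0, "rx": 0, "ry": 0, "rz": 0}, {"tx": 2.5, "ty": 0, "tz": 0, "rx": 0, "ry": 0, "rz": 0}, {"tx": 2.5, "ty": 0, "tz": 0, "rx": 0, "ry": -0.005, "rz": 0}, {"tx": 2.5, "ty": 0, "tz": 0, "rx": 0, "ry": -0.005, "rz": 0}, {"tx": 2.5, "ty": 0, "tz": 0, "rx": 0, "ry": -0.005, "rz": 0}, {"tx": 2.5, "ty": 0, "tz": 0, "rx": 0, "ry": -0.005, "rz": 0}, {"tx": 2.5, "ty": 0, "tz": 0, "rx": 0, "ry": -0.005, "rz": 0}, {"tx": 2.5, "ty": 0, "tz": 0, "rx": 0, "ry": -0.005, "rz": 0}, {"tx": 2.5, "ty": 0, "tz": 0, "rx": 0, "ry": -0.005, "rz": 0}, {"tx": 2.5, "ty": 0, "tz": 0, "rx": 0, "ry": 0, "rz": 0}, {"tx": 1, "ty": 0, "tz": 0, "rx": 0, "ry": 0, "rz": 0}]}}

```text
time: 16.45
tool_pos: [501.4, 41.1, -22.1]
tcp_rot: [-3.141, 0.253, -3.141]
contact_force: [-1.3, 1.0, -1.4]
grip_width: 91.7
finger_force: 1.0
```

```bash
python3 - <<'E'
from k import *
o=bot.get_obs();print(o["tool_pos"],o["tcp_rot"].round(3),o["contact_force"].round(2),o["joint_positions"].round(3))
print(low(),foot())
E
```

```text
[501.37005619  41.14348776 -22.10686318] [-3.141  0.253 -3.141] [-1.31  1.03 -1.39] [-0.085  0.517  2.074  0.071  0.299 -1.722]
(array([247., 227.]), array([533.2, -16.9])) (array([ 62,  66,  17,  16, 106], dtype=int32), array([533.30200083, -18.19244689]))
```

{"name": "carry_out", "arguments": {"plan": [{"tx": 2, "ty": 0, "tz": 0, "rx": 0, "ry": 0, "rz": 0}, {"tx": 2.5, "ty": 0, "tz": 0, "rx": 0, "ry": 0, "rz": 0}, {"tx": 2.5, "ty": 0, "tz": 0, "rx": 0, "ry": 0, "rz": 0}, {"tx": 2.5, "ty": 0, "tz": 0, "rx": 0, "ry": 0, "rz": 0}, {"tx": 2.5, "ty": 0, "tz": 0, "rx": 0, "ry": 0, "rz": 0}, {"tx": 2.5, "ty": 0, "tz": 0, "rx": 0, "ry": 0, "rz": 0}, {"tx": 2.5, "ty": 0, "tz": 0, "rx": 0, "ry": 0, "rz": 0}, {"tx": 2, "ty": 0, "tz": 0, "rx": 0, "ry": 0, "rz": 0}, {"tx": 1, "ty": 0, "tz": 0, "rx": 0, "ry": 0, "rz": 0}, {"tx": -4, "ty": 0, "tz": 0, "rx": 0, "ry": 0, "rz": 0}, {"tx": -8, "ty": 0, "tz": 0, "rx": 0, "ry": 0, "rz": 0}, {"tx": -8, "ty": 0, "tz": 0, "rx": 0, "ry": 0, "rz": 0}]}}

```text
time: 17.75
tool_pos: [500.6, 41.1, -22.0]
tcp_rot: [-3.141, 0.254, -3.141]
contact_force: [-0.3, 1.0, -0.7]
grip_width: 91.7
finger_force: 0.0
```

```bash
python3 - <<'E'
from k import *
o=bot.get_obs();print(o["tool_pos"],o["tcp_rot"].round(3),o["contact_force"].round(2),o["joint_positions"].round(3))
print(low(),foot())
E
```

```text
[500.58830268  41.12479826 -21.97091792] [-3.141  0.254 -3.141] [-0.31  1.04 -0.69] [-0.086  0.516  2.077  0.072  0.297 -1.723]
(array([247.5, 233. ]), array([551.3, -21.2])) (array([ 63,  61,  17,  17, 136], dtype=int32), array([550.71593781, -21.9460645 ]))
```

```bash
python3 - <<'E'
from k import *
import k
k.lo[4]=.29
h=np.array([np.cos(.145),np.sin(.145)]);c=np.array([552.5,-21])
for z in(-22,-19):
 for th in(.22,.25,.28,.32):
  r=[ik(np.r_[c+s*h,z],Rt(.145,th,1),Q0) for s in(-38,-33,-10,20,50,90)]
  print(z,th,[e.round(1) for q,e in r],r[0][0].round(2)[3:],r[-1][0].round(2)[3:])
print([ik(np.array([x,41,-22]),Rt(ps,.25,1),Q0)[1].round(1) for x,ps in((500,0),(500,.145),(515,.145))])
E
```

```text
-22 0.22 [np.float64(0.0), np.float64(0.0), np.float64(0.0), np.float64(0.0), np.float64(0.0), np.float64(0.0)] [ 0.22  0.4  -2.17] [ 0.12  0.6  -1.98]
-22 0.25 [np.float64(0.0), np.float64(0.0), np.float64(0.0), np.float64(0.0), np.float64(0.0), np.float64(0.0)] [ 0.29  0.36 -2.24] [ 0.15  0.55 -2.01]
-22 0.28 [np.float64(0.0), np.float64(0.0), np.float64(0.0), np.float64(0.0), np.float64(0.0), np.float64(0.0)] [ 0.37  0.32 -2.34] [ 0.19  0.5  -2.05]
-22 0.32 [np.float64(4.2), np.float64(3.2), np.float64(0.0), np.float64(0.0), np.float64(0.0), np.float64(0.0)] [ 0.5   0.29 -2.48] [ 0.25  0.44 -2.11]
-19 0.22 [np.float64(0.0), np.float64(0.0), np.float64(0.0), np.float64(0.0), np.float64(0.0), np.float64(0.0)] [ 0.22  0.41 -2.16] [ 0.12  0.6  -1.98]
-19 0.25 [np.float64(0.0), np.float64(0.0), np.float64(0.0), np.float64(0.0), np.float64(0.0), np.float64(0.0)] [ 0.28  0.37 -2.23] [ 0.15  0.56 -2.01]
-19 0.28 [np.float64(0.0), np.float64(0.0), np.float64(0.0), np.float64(0.0), np.float64(0.0), np.float64(0.0)] [ 0.36  0.32 -2.33] [ 0.18  0.51 -2.04]
-19 0.32 [np.float64(3.0), np.float64(2.1), np.float64(0.0), np.float64(0.0), np.float64(0.0), np.float64(0.0)] [ 0.5   0.29 -2.47] [ 0.24  0.44 -2.11]
[np.float64(0.0), np.float64(0.0), np.float64(0.0)]
```

{"name": "carry_out", "arguments": {"plan": [{"tx": 0, "ty": 0, "tz": 0, "rx": 0, "ry": 0, "rz": 0.07}, {"tx": 0, "ty": 0, "tz": 0, "rx": 0, "ry": 0, "rz": 0.075}, {"tx": 0, "ty": 0, "tz": 0, "rx": 0, "ry": 0, "rz": 0}, {"tx": 0, "ty": 0, "tz": 0, "rx": 0, "ry": 0, "rz": 0}, {"tx": 4, "ty": -10, "tz": 0, "rx": 0, "ry": 0, "rz": 0}, {"tx": 4, "ty": -12, "tz": 0, "rx": 0, "ry": 0, "rz": 0}, {"tx": 4, "ty": -14, "tz": 0, "rx": 0, "ry": 0, "rz": 0}, {"tx": 0, "ty": -10, "tz": 0, "rx": 0, "ry": 0, "rz": 0}, {"tx": 0, "ty": -10, "tz": 0, "rx": 0, "ry": 0, "rz": 0}, {"tx": 0, "ty": -10, "tz": 0, "rx": 0, "ry": 0, "rz": 0}, {"tx": 0, "ty": -1, "tz": 0, "rx": 0, "ry": 0, "rz": 0}, {"tx": 0, "ty": 0, "tz": 0, "rx": 0, "ry": 0, "rz": 0}], "gripper": 0.826}}

```text
time: 19.05
tool_pos: [512.9, -25.8, -22.2]
tcp_rot: [-3.141, 0.253, -2.997]
contact_force: [-0.3, 0.3, -0.4]
grip_width: 16.2
finger_force: 0.0
```

```bash
python3 - <<'E'
from k import *
o=bot.get_obs();print(o["tool_pos"],o["tcp_rot"].round(3),o["contact_force"].round(2),o["joint_positions"].round(3),(Rt(.145,.25,1)*Ro.from_euler("xyz",o["tcp_rot"]).inv()).as_rotvec().round(3))
print(low(),foot())
t=bot.capture("top")[125:245,190:310,::-1]*1.6
s=bot.capture("scene")[120:240,190:310,::-1]
f=lambda a:cv2.resize(np.clip(a,0,255).astype(np.uint8),(400,400),interpolation=cv2.INTER_CUBIC)
cv2.imwrite("pics/s6.png",np.hstack([f(s),f(t)]))
E
```

```text
[512.88819589 -25.79552046 -22.19206483] [-3.141  0.253 -2.997] [-0.34  0.27 -0.43] [-0.269  0.53   2.042  0.294  0.352 -2.249] [-0.     0.003  0.001]
(array([247.5, 233. ]), array([551.3, -21.2])) (array([ 63,  61,  17,  17, 130], dtype=int32), array([550.71593781, -21.9460645 ]))
```

View pics/s6.png

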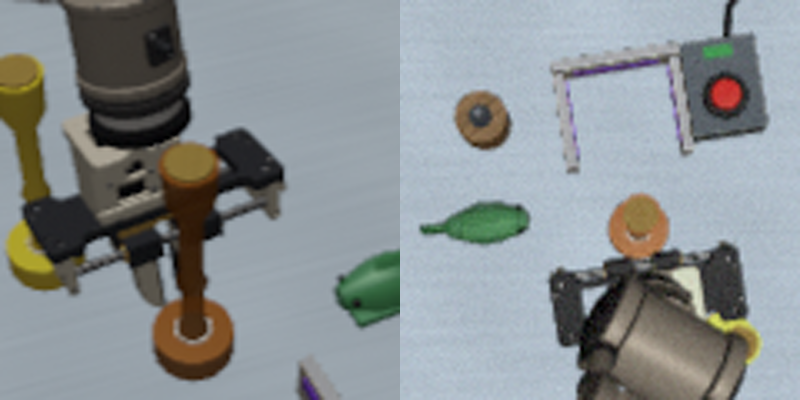

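The tenth view shows the gripper squarely behind the amber foot at (192,345), with the bay ahead. In the top half the foot is at (638,227) and the yellow stick is clear. I'm now pushing along the bay's axis.

{"name": "carry_out", "arguments": {"plan": [{"tx": 2, "ty": 0.3, "tz": 0, "rx": 0, "ry": 0, "rz": 0}, {"tx": 1.5, "ty": 0.2, "tz": 0, "rx": 0, "ry": 0, "rz": 0}, {"tx": 1, "ty": 0.15, "tz": 0, "rx": 0, "ry": 0, "rz": 0}, {"tx": 1, "ty": 0.15, "tz": 0, "rx": 0, "ry": 0, "rz": 0}, {"tx": 1, "ty": 0.15, "tz": 0, "rx": 0, "ry": 0, "rz": 0}, {"tx": 1, "ty": 0.15, "tz": 0, "rx": 0, "ry": 0, "rz": 0}, {"tx": 1, "ty": 0.15, "tz": 0, "rx": 0, "ry": 0, "rz": 0}, {"tx": 1, "ty": 0.15, "tz": 0, "rx": 0, "ry": 0, "rz": 0}, {"tx": 2, "ty": 0.3, "tz": 0, "rx": 0, "ry": 0, "rz": 0}, {"tx": 2.5, "ty": 0.36, "tz": 0, "rx": 0, "ry": 0, "rz": 0}, {"tx": 2.5, "ty": 0.36, "tz": 0, "rx": 0, "ry": 0, "rz": 0}, {"tx": 2.5, "ty": 0.36, "tz": 0, "rx": 0, "ry": 0, "rz": 0}]}}

```text
time: 20.45
tool_pos: [532.3, -23.0, -22.2]
tcp_rot: [-3.141, 0.253, -2.996]
contact_force: [-2.6, -0.8, -0.2]
grip_width: 15.8
finger_force: 1.5
```

{"name": "carry_out", "arguments": {"plan": [{"tx": 2.5, "ty": 0.36, "tz": 0, "rx": 0, "ry": 0, "rz": 0}, {"tx": 2.5, "ty": 0.36, "tz": 0, "rx": 0, "ry": 0, "rz": 0}, {"tx": 2.5, "ty": 0.36, "tz": 0, "rx": 0, "ry": 0, "rz": 0}, {"tx": 2.5, "ty": 0.36, "tz": 0, "rx": 0, "ry": 0, "rz": 0}, {"tx": 2.5, "ty": 0.36, "tz": 0, "rx": 0, "ry": 0, "rz": 0}, {"tx": 2.5, "ty": 0.36, "tz": 0, "rx": 0, "ry": 0, "rz": 0}, {"tx": 2, "ty": 0.3, "tz": 0, "rx": 0, "ry": 0, "rz": 0}]}}

```text
time: 21.15
tool_pos: [549.2, -20.5, -22.2]
tcp_rot: [-3.141, 0.253, -2.996]
contact_force: [-2.6, -0.2, -0.0]
grip_width: 15.6
finger_force: 1.4
```

```bash
cat >> k.py <<'E'
def rep():
    o=bot.get_obs();print(o["tool_pos"].round(1),o["contact_force"].round(1),(Rt(.145,.25,1)*Ro.from_euler("xyz",o["tcp_rot"]).inv()).as_rotvec().round(3))
    c,s=np.cos(.145),np.sin(.145)
    for p in(low()[1],foot()[1]):
        d=p-np.array([671.5,-8.3]);print(p.round(1),"bay",(c*d[0]+s*d[1]).round(1),(-s*d[0]+c*d[1]).round(1))
E
python3 -c "from k import *;rep()"
```

```text
[549.2 -20.5 -22.2] [-2.6 -0.2 -0. ] [ 0.     0.003 -0.001]
[578.8 -13.8] bay -92.5 8.0
[575.3 -15.3] bay -96.2 6.9
```

{"name": "carry_out", "arguments": {"plan": [{"tx": 2.5, "ty": 0.2, "tz": 0, "rx": 0, "ry": 0, "rz": 0}, {"tx": 2.5, "ty": 0.2, "tz": 0, "rx": 0, "ry": 0, "rz": 0}, {"tx": 2.5, "ty": 0.2, "tz": 0, "rx": 0, "ry": 0, "rz": 0}, {"tx": 2.5, "ty": 0.2, "tz": 0, "rx": 0, "ry": 0, "rz": 0}, {"tx": 2.5, "ty": 0.2, "tz": 0, "rx": 0, "ry": 0, "rz": 0}, {"tx": 2.5, "ty": 0.2, "tz": 0, "rx": 0, "ry": 0, "rz": 0}, {"tx": 2.5, "ty": 0.2, "tz": 0, "rx": 0, "ry": 0, "rz": 0}, {"tx": 2.5, "ty": 0.2, "tz": 0, "rx": 0, "ry": 0, "rz": 0}, {"tx": 2.5, "ty": 0.2, "tz": 0, "rx": 0, "ry": 0, "rz": 0}, {"tx": 2.5, "ty": 0.2, "tz": 0, "rx": 0, "ry": 0, "rz": 0}, {"tx": 2.5, "ty": 0.2, "tz": 0, "rx": 0, "ry": 0, "rz": 0}, {"tx": 2.5, "ty": 0.2, "tz": 0, "rx": 0, "ry": 0, "rz": 0}]}}

```text
time: 22.45
tool_pos: [579.1, -18.2, -22.2]
tcp_rot: [-3.141, 0.253, -2.996]
contact_force: [-3.1, -0.2, 0.5]
grip_width: 15.9
finger_force: 1.4
```

{"name": "carry_out", "arguments": {"plan": [{"tx": 2.5, "ty": 0.2, "tz": 0, "rx": 0, "ry": 0, "rz": 0}, {"tx": 2.5, "ty": 0.2, "tz": 0, "rx": 0, "ry": 0, "rz": 0}, {"tx": 2.5, "ty": 0.2, "tz": 0, "rx": 0, "ry": 0, "rz": 0}, {"tx": 2.5, "ty": 0.2, "tz": 0, "rx": 0, "ry": 0, "rz": 0}, {"tx": 2.5, "ty": 0.2, "tz": 0, "rx": 0, "ry": 0, "rz": 0}, {"tx": 2.5, "ty": 0.2, "tz": 0, "rx": 0, "ry": 0, "rz": 0}, {"tx": 2.5, "ty": 0.2, "tz": 0, "rx": 0, "ry": 0, "rz": 0}, {"tx": 2.5, "ty": 0.2, "tz": 0, "rx": 0, "ry": 0, "rz": 0}, {"tx": 2.5, "ty": 0.2, "tz": 0, "rx": 0, "ry": 0, "rz": 0}, {"tx": 2, "ty": 0.2, "tz": 0, "rx": 0, "ry": 0, "rz": 0}]}}

```text
time: 23.45
tool_pos: [603.7, -16.2, -22.2]
tcp_rot: [-3.141, 0.253, -2.996]
contact_force: [-2.5, -0.3, -1.0]
grip_width: 16.0
finger_force: 1.4
```

```bash
python3 -c "from k import *;rep()"
```

```text
[603.7 -16.2 -22.2] [-2.5 -0.3 -1. ] [ 0.     0.003 -0.001]
[633.8  -9.7] bay -37.5 4.1
[629.8 -10.9] bay -41.6 3.4
```

{"name": "carry_out", "arguments": {"plan": [{"tx": 2.5, "ty": 0.3, "tz": 0, "rx": 0, "ry": 0, "rz": 0}, {"tx": 2.5, "ty": 0.3, "tz": 0, "rx": 0, "ry": 0, "rz": 0}, {"tx": 2.5, "ty": 0.3, "tz": 0, "rx": 0, "ry": 0, "rz": 0}, {"tx": 2.5, "ty": 0.3, "tz": 0, "rx": 0, "ry": 0, "rz": 0}, {"tx": 2.5, "ty": 0.3, "tz": 0, "rx": 0, "ry": 0, "rz": 0}, {"tx": 2.5, "ty": 0.3, "tz": 0, "rx": 0, "ry": 0, "rz": 0}, {"tx": 2.5, "ty": 0.3, "tz": 0, "rx": 0, "ry": 0, "rz": 0}, {"tx": 2.5, "ty": 0.3, "tz": 0, "rx": 0, "ry": 0, "rz": 0}, {"tx": 2.5, "ty": 0.3, "tz": 0, "rx": 0, "ry": 0, "rz": 0}, {"tx": 2.5, "ty": 0.3, "tz": 0, "rx": 0, "ry": 0, "rz": 0}, {"tx": 2.5, "ty": 0.3, "tz": 0, "rx": 0, "ry": 0, "rz": 0}, {"tx": 2.5, "ty": 0.3, "tz": 0, "rx": 0, "ry": 0, "rz": 0}]}}

```text
time: 24.75
tool_pos: [633.6, -12.6, -22.2]
tcp_rot: [-3.141, 0.253, -2.996]
contact_force: [-4.1, 0.4, -0.4]
grip_width: 16.2
finger_force: 1.4
```

{"name": "carry_out", "arguments": {"plan": [{"tx": 2.5, "ty": 0.3, "tz": 0, "rx": 0, "ry": 0, "rz": 0}, {"tx": 2.5, "ty": 0.3, "tz": 0, "rx": 0, "ry": 0, "rz": 0}, {"tx": 2, "ty": 0.3, "tz": 0, "rx": 0, "ry": 0, "rz": 0}, {"tx": 1.5, "ty": 0.2, "tz": 0, "rx": 0, "ry": 0, "rz": 0}, {"tx": 1, "ty": 0.1, "tz": 0, "rx": 0, "ry": 0, "rz": 0}, {"tx": -2, "ty": -0.3, "tz": 0, "rx": 0, "ry": 0, "rz": 0}, {"tx": -5, "ty": -0.7, "tz": 0, "rx": 0, "ry": 0, "rz": 0}]}}

```text
time: 25.45
tool_pos: [637.0, -12.6, -21.6]
tcp_rot: [-3.14, 0.255, -2.996]
contact_force: [0.3, 0.1, 0.4]
grip_width: 15.9
finger_force: 0.0
```

```bash
python3 - <<'E'
from k import *
rep()
# bay back-wall inner edge and foot in the scene picture: refine with violet? report cup tilt
t=bot.capture("top");h=cv2.cvtColor(t,cv2.COLOR_RGB2HSV)[155:200,235:285]
m=cv2.inRange(h,(118,60,30),(150,255,255));ys,xs=np.nonzero(m);T=bot.camera_model("top")
P=np.array([back(T,(x+235,y+155),30)[:2] for x,y in zip(xs,ys)])-[671.5,-8.3]
c,s=np.cos(.145),np.sin(.145);B=np.c_[c*P[:,0]+s*P[:,1],-s*P[:,0]+c*P[:,1]]
for k in(B[:,1]>40)&(B[:,0]<35),(B[:,1]<-40)&(B[:,0]<35),(B[:,0]>40)&(abs(B[:,1])<40): print(k.sum(),np.median(B[k],0).round(1) if k.any() else "")
E
```

```text
[637.  -12.6 -21.6] [0.3 0.1 0.4] [ 0.     0.005 -0.001]
[672.2  -3.8] bay 1.3 4.4
[667.   -6.2] bay -4.2 2.7
9 [-3.9 53.4]
8 [ -8.7 -54.7]
0
```

{"name": "carry_out", "arguments": {"plan": [{"tx": -10, "ty": -1.4, "tz": 0, "rx": 0, "ry": 0, "rz": 0}, {"tx": -15, "ty": -2.1, "tz": 0, "rx": 0, "ry": 0, "rz": 0}, {"tx": -20, "ty": -2.8, "tz": 0, "rx": 0, "ry": 0, "rz": 0}, {"tx": -15, "ty": -2.1, "tz": 5, "rx": 0, "ry": 0, "rz": 0}, {"tx": 0, "ty": 0, "tz": 45, "rx": 0, "ry": 0, "rz": 0}, {"tx": 0, "ty": 0, "tz": 45, "rx": 0, "ry": 0, "rz": 0}, {"tx": 0, "ty": 0, "tz": 45, "rx": 0, "ry": 0, "rz": 0}, {"tx": 0, "ty": 0, "tz": 45, "rx": 0, "ry": 0, "rz": 0}, {"tx": 0, "ty": 0, "tz": 45, "rx": 0, "ry": 0, "rz": 0}, {"tx": 0, "ty": 0, "tz": 45, "rx": 0, "ry": 0, "rz": 0}, {"tx": 0, "ty": 0, "tz": 45, "rx": 0, "ry": 0, "rz": 0}, {"tx": 0, "ty": 0, "tz": 0, "rx": 0, "ry": 0, "rz": 0}], "gripper": 1}}

```text
time: 26.8
tool_pos: [578.3, -21.3, 305.3]
tcp_rot: [-3.136, 0.265, -2.994]
contact_force: [0.1, 0.0, -0.2]
grip_width: 0.5
finger_force: 0.0
```

```bash
python3 - <<'E'
from k import *
rep();o=bot.get_obs();print(o["joint_positions"].round(2))
print((Rt(.145,0,1)*Ro.from_euler("xyz",o["tcp_rot"]).inv()).as_rotvec().round(3))
R=Ro.from_euler("xyz",[np.pi,0,-np.pi/2+.145])
for p in([688,-114,260],[688,-114,25]):print(ik(np.array(p),R,[[-.28,.5,1.5,0,1.1,2.7]]))
E
```

```text
[578.3 -21.3 305.3] [ 0.1  0.  -0.2] [ 0.003  0.016 -0.001]
[672.2  -3.8] bay 1.3 4.4
[670.5  -6.2] bay -0.7 2.2
[-0.22  0.22  1.44  0.1   1.24 -1.96]
[-0.036  0.252 -0.001]
(array([-2.73978827e-01,  6.61102918e-01,  8.24860530e-01, -4.90987181e-17,
        1.65562921e+00,  2.72261383e+00]), np.float64(3.5750806398356973e-13))
(array([-2.73978827e-01,  8.09213664e-01,  1.18645555e+00, -8.41224495e-17,
        1.14592344e+00,  2.72261383e+00]), np.float64(3.1101262509183654e-13))
```

{"name": "carry_out", "arguments": {"plan": [{"tx": 0, "ty": 0, "tz": 0, "rx": -0.018, "ry": 0.126, "rz": 0}, {"tx": 0, "ty": 0, "tz": 0, "rx": -0.018, "ry": 0.126, "rz": 0}, {"tx": 10, "ty": -9, "tz": 0, "rx": 0, "ry": 0, "rz": -0.147}, {"tx": 10, "ty": -9, "tz": 0, "rx": 0, "ry": 0, "rz": -0.147}, {"tx": 10, "ty": -9, "tz": 0, "rx": 0, "ry": 0, "rz": -0.147}, {"tx": 10, "ty": -9, "tz": 0, "rx": 0, "ry": 0, "rz": -0.147}, {"tx": 10, "ty": -9, "tz": 0, "rx": 0, "ry": 0, "rz": -0.147}, {"tx": 10, "ty": -9, "tz": 0, "rx": 0, "ry": 0, "rz": -0.147}, {"tx": 10, "ty": -9, "tz": 0, "rx": 0, "ry": 0, "rz": -0.147}, {"tx": 10, "ty": -9, "tz": 0, "rx": 0, "ry": 0, "rz": -0.147}, {"tx": 10, "ty": -9, "tz": 0, "rx": 0, "ry": 0, "rz": -0.147}, {"tx": 10, "ty": -9, "tz": 0, "rx": 0, "ry": 0, "rz": -0.147}]}}

```text
time: 28.1
tool_pos: [675.6, -111.0, 294.9]
tcp_rot: [-3.138, -0.004, 1.811]
contact_force: [-0.1, 0.0, -0.3]
grip_width: 0.4
finger_force: 0.0
```

{"name": "carry_out", "arguments": {"plan": [{"tx": 0, "ty": 0, "tz": 0, "rx": 0, "ry": 0, "rz": -0.147}, {"tx": 0, "ty": 0, "tz": 0, "rx": 0, "ry": 0, "rz": -0.147}, {"tx": 0, "ty": 0, "tz": 0, "rx": 0, "ry": 0, "rz": -0.147}, {"tx": 0, "ty": 0, "tz": 0, "rx": 0, "ry": 0, "rz": -0.147}, {"tx": 0, "ty": 0, "tz": 0, "rx": 0, "ry": 0, "rz": -0.147}, {"tx": 0, "ty": 0, "tz": 0, "rx": 0, "ry": 0, "rz": -0.147}, {"tx": 0, "ty": 0, "tz": 0, "rx": 0, "ry": 0, "rz": -0.147}, {"tx": 0, "ty": 0, "tz": 0, "rx": 0, "ry": 0, "rz": -0.147}, {"tx": 0, "ty": 0, "tz": 0, "rx": 0, "ry": 0, "rz": -0.147}, {"tx": 0, "ty": 0, "tz": 0, "rx": 0, "ry": 0, "rz": -0.147}, {"tx": 0, "ty": 0, "tz": 0, "rx": 0, "ry": 0, "rz": -0.147}, {"tx": 0, "ty": 0, "tz": 0, "rx": 0, "ry": 0, "rz": -0.147}]}}

```text
time: 29.3
tool_pos: [675.2, -110.6, 294.9]
tcp_rot: [-3.14, 0.003, 0.047]
contact_force: [-0.2, 0.4, -0.3]
grip_width: 0.6
finger_force: 0.0
```

{"name": "carry_out", "arguments": {"plan": [{"tx": 0, "ty": 0, "tz": 0, "rx": 0, "ry": 0, "rz": -0.147}, {"tx": 0, "ty": 0, "tz": 0, "rx": 0, "ry": 0, "rz": -0.147}, {"tx": 0, "ty": 0, "tz": 0, "rx": 0, "ry": 0, "rz": -0.147}, {"tx": 0, "ty": 0, "tz": 0, "rx": 0, "ry": 0, "rz": -0.147}, {"tx": 0, "ty": 0, "tz": 0, "rx": 0, "ry": 0, "rz": -0.147}, {"tx": 0, "ty": 0, "tz": 0, "rx": 0, "ry": 0, "rz": -0.147}, {"tx": 0, "ty": 0, "tz": 0, "rx": 0, "ry": 0, "rz": -0.147}, {"tx": 0, "ty": 0, "tz": 0, "rx": 0, "ry": 0, "rz": -0.147}, {"tx": 0, "ty": 0, "tz": 0, "rx": 0, "ry": 0, "rz": -0.147}, {"tx": 0, "ty": 0, "tz": 0, "rx": 0, "ry": 0, "rz": -0.147}, {"tx": 0, "ty": 0, "tz": 0, "rx": 0, "ry": 0, "rz": 0}]}}

```text
time: 30.4
tool_pos: [675.3, -110.7, 295.2]
tcp_rot: [3.137, 0.0, -1.418]
contact_force: [0.3, -0.6, -0.2]
grip_width: 0.2
finger_force: 0.0
```

```bash
python3 - <<'E'
from k import *
o=bot.get_obs();print(o["tool_pos"],o["tcp_rot"].round(3),o["joint_positions"].round(2))
R=Ro.from_euler("xyz",[np.pi,0,-np.pi/2+.145]);print((R*Ro.from_euler("xyz",o["tcp_rot"]).inv()).as_rotvec().round(3))
m=bot.camera_model("wrist");a=bot.capture("wrist")
def red(a):
    h=cv2.cvtColor(a,cv2.COLOR_RGB2HSV);q=cv2.inRange(h,(0,190,90),(4,255,255))|cv2.inRange(h,(176,190,90),(180,255,255))
    n,l,s,c=cv2.connectedComponentsWithStats(q);i=1+np.argmax(s[1:,4]);return s[i],c[i]
for n in("wrist","scene"):
    s,c=red(bot.capture(n));M=bot.camera_model(n);print(n,s,c,[back(M,c,z).round(1) for z in(50,60,70)])
E
```

```text
[ 675.25467885 -110.6604451   295.21046753] [ 3.137  0.    -1.418] [-0.27  0.63  0.78 -0.    1.73  2.72]
[ 0.001 -0.004 -0.008]
wrist [232 148  21  20 333] [242.43543544 157.45345345] [array([ 688.9, -112.4,   50. ]), array([ 688.9, -114.3,   60. ]), array([ 688.9, -116.1,   70. ])]
scene [219 260  14  13 130] [225.76923077 265.72307692] [array([ 680.6, -112.1,   50. ]), array([ 685.9, -112.9,   60. ]), array([ 691.2, -113.7,   70. ])]
```

{"name": "carry_out", "arguments": {"plan": [{"tx": 13, "ty": -3.5, "tz": 0, "rx": 0, "ry": -0.004, "rz": -0.008}, {"tx": 0, "ty": 0, "tz": -45, "rx": 0, "ry": 0, "rz": 0}, {"tx": 0, "ty": 0, "tz": -45, "rx": 0, "ry": 0, "rz": 0}, {"tx": 0, "ty": 0, "tz": -45, "rx": 0, "ry": 0, "rz": 0}, {"tx": 0, "ty": 0, "tz": -45, "rx": 0, "ry": 0, "rz": 0}, {"tx": 0, "ty": 0, "tz": -30, "rx": 0, "ry": 0, "rz": 0}, {"tx": 0, "ty": 0, "tz": -20, "rx": 0, "ry": 0, "rz": 0}, {"tx": 0, "ty": 0, "tz": -10, "rx": 0, "ry": 0, "rz": 0}, {"tx": 0, "ty": 0, "tz": -5, "rx": 0, "ry": 0, "rz": 0}, {"tx": 0, "ty": 0, "tz": -4, "rx": 0, "ry": 0, "rz": 0}, {"tx": 0, "ty": 0, "tz": 0, "rx": 0, "ry": 0, "rz": 0}]}}

```text
time: 31.65
tool_pos: [689.3, -114.4, 49.5]
tcp_rot: [-3.137, -0.003, -1.424]
contact_force: [-0.4, 0.4, -0.3]
grip_width: 1.1
finger_force: 0.0
```

{"name": "carry_out", "arguments": {"plan": [{"tx": 0, "ty": 0, "tz": -2, "rx": 0, "ry": 0, "rz": 0}, {"tx": 0, "ty": 0, "tz": -2, "rx": 0, "ry": 0, "rz": 0}, {"tx": 0, "ty": 0, "tz": -2, "rx": 0, "ry": 0, "rz": 0}]}}

```text
time: 31.95
tool_pos: [689.2, -114.4, 43.2]
tcp_rot: [-3.137, -0.003, -1.425]
contact_force: [-0.1, 0.6, 0.8]
grip_width: 0.7
finger_force: 0.0
```

{"name": "carry_out", "arguments": {"plan": [{"tx": 0, "ty": 0, "tz": -2, "rx": 0, "ry": 0, "rz": 0}, {"tx": 0, "ty": 0, "tz": -2, "rx": 0, "ry": 0, "rz": 0}, {"tx": 0, "ty": 0, "tz": -2, "rx": 0, "ry": 0, "rz": 0}]}}

```text
time: 32.25
tool_pos: [689.0, -114.3, 36.7]
tcp_rot: [-3.138, -0.002, -1.425]
contact_force: [-0.3, 0.8, 1.6]
grip_width: 0.2
finger_force: 0.8
```

{"name": "carry_out", "arguments": {"plan": [{"tx": 0, "ty": 0, "tz": -2, "rx": 0, "ry": 0, "rz": 0}, {"tx": 0, "ty": 0, "tz": -2, "rx": 0, "ry": 0, "rz": 0}]}}

```text
time: 32.45
tool_pos: [689.0, -114.3, 33.0]
tcp_rot: [-3.138, -0.003, -1.425]
contact_force: [-1.4, 0.5, 3.6]
grip_width: 0.4
finger_force: 1.8
```

{"name": "carry_out", "arguments": {"plan": [{"tx": 0, "ty": 0, "tz": -1, "rx": 0, "ry": 0, "rz": 0}, {"tx": 0, "ty": 0, "tz": -1, "rx": 0, "ry": 0, "rz": 0}, {"tx": 0, "ty": 0, "tz": -0.8, "rx": 0, "ry": 0, "rz": 0}, {"tx": 0, "ty": 0, "tz": 0, "rx": 0, "ry": 0, "rz": 0}]}}

```text
time: 32.85
tool_pos: [689.0, -114.3, 31.0]
tcp_rot: [-3.138, -0.003, -1.425]
contact_force: [-3.9, 1.9, 7.8]
grip_width: 0.7
finger_force: 3.8
```

{"name": "carry_out", "arguments": {"plan": [{"tx": 0, "ty": 0, "tz": -1, "rx": 0, "ry": 0, "rz": 0}, {"tx": 0, "ty": 0, "tz": 0, "rx": 0, "ry": 0, "rz": 0}]}}

```text
time: 33.05
tool_pos: [689.1, -114.3, 30.9]
tcp_rot: [-3.137, -0.003, -1.425]
contact_force: [-4.6, 1.2, 11.2]
grip_width: 0.5
finger_force: 6.1
```

{"name": "carry_out", "arguments": {"plan": [{"tx": 0, "ty": 0, "tz": 5, "rx": 0, "ry": 0, "rz": 0}, {"tx": 0, "ty": 0, "tz": 15, "rx": 0, "ry": 0, "rz": 0}, {"tx": 0, "ty": 0, "tz": 40, "rx": 0, "ry": 0, "rz": 0}, {"tx": 0, "ty": 0, "tz": 45, "rx": 0, "ry": 0, "rz": 0}, {"tx": 0, "ty": 0, "tz": 45, "rx": 0, "ry": 0, "rz": 0}, {"tx": 0, "ty": 0, "tz": 45, "rx": 0, "ry": 0, "rz": 0}, {"tx": 0, "ty": 0, "tz": 45, "rx": 0, "ry": 0, "rz": 0}, {"tx": 0, "ty": 0, "tz": 0, "rx": 0, "ry": 0, "rz": 0}, {"tx": 0, "ty": 0, "tz": 0, "rx": 0, "ry": 0, "rz": 0}]}}

```text
time: 33.95
tool_pos: [689.4, -114.4, 270.7]
tcp_rot: [-3.135, -0.004, -1.425]
contact_force: [-0.0, 0.7, -0.5]
grip_width: 0.7
finger_force: 0.0
```

```bash
python3 -c "from k import *;rep()"
```

```text
[ 689.4 -114.4  270.7] [-0.   0.7 -0.5] [ 0.23  -0.163 -1.562]
[641.9   6.9] bay -27.1 19.3
[670.5  -6.2] bay -0.7 2.2
```

```bash
python3 - <<'E'
from k import *
print(low(),foot())
S=bot.camera_model("scene");s=bot.capture("scene");print(proj(S,[[672,-6,0],[672,-6,26],[672,-6,210],[704,-6,0]]).round())
h=cv2.cvtColor(s,cv2.COLOR_RGB2HSV);m=cv2.inRange(h,(3,130,40),(14,255,255));
for r in range(200,285,5):
    x=np.nonzero(m[r,215:310])[0]; print(r,(x.min()+215,x.max()+215) if len(x) else "")
E
```

```text
(array([269.5, 272. ]), array([672.2,  -3.8])) (array([ 58,  27,  17,  16, 149], dtype=int32), array([670.49462342,  -6.23939092]))
[[268. 261.]
 [269. 255.]
 [272. 209.]
 [273. 272.]]
200 
205 
210 
215 (np.int64(264), np.int64(280))
220 (np.int64(264), np.int64(279))
225 (np.int64(267), np.int64(276))
230 (np.int64(268), np.int64(274))
235 (np.int64(268), np.int64(274))
240 (np.int64(268), np.int64(273))
245 (np.int64(267), np.int64(274))
250 (np.int64(260), np.int64(278))
255 (np.int64(257), np.int64(281))
260 (np.int64(257), np.int64(281))
265 (np.int64(258), np.int64(280))
270 (np.int64(262), np.int64(270))
275 
280
```

The candlestick is upright and hasn't moved since placing; that one odd reading was a segmentation glitch. Handing in.

```bash
python3 -c "from plant import bot;print(bot.close_job())"
```

```text
the job is handed in; nothing more can be done
None
```

The amber candlestick stands upright in the curing bay, measured within about 5 mm of the middle; the start button was pressed until it bottomed (about 11 N), the arm was raised clear, and the job is handed in with no verdict returned.

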